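# Set out the autumn display on the craft table

### The arm

A 6-joint arm with a two-finger parallel gripper is mounted at the origin on a cart in front of the work surface, level with it; the furniture and walls round the work are solid. World frame = base frame: x ahead of the robot, y to its left, z up, the work surface at z = 0. Lengths are in mm, angles in rad, forces in N, time in s.
With the tool pointing down it reaches from about 300 to 825 mm from the base axis. Payload 5.4 kg.
Tool frame: the origin (TCP) lies at the very end of the fingers, on their centre line; the grasp point (between the pads) lies 19 mm behind it; z points along the fingers, y is the line along which they close (so a half turn about z gives the same grasp; the last joint's range is limited). The gripper opens to 92 mm and grips with 3 to 60 N. Pads are 20 mm wide; open, the fingers measure 128 mm over their backs; the gripper's body (75 mm by 189 mm) begins 69 mm behind the grasp point.
Start: joints at [0.954, 0.158, 1.597, -0, 1.386, -0.21], TCP at [227.519, 528.054, 214.601] pointing down, gripper open.
Joint ranges: [-2.91, 2.91], [-0.94, 2.29], [0.18, 2.7], [-1.29, 4.43], [0.17, 2.64], [-3, 3]. Speed limits (rad/s): [2.57, 2.57, 3.14, 3.14, 3.14, 3.14].

### API

Orientations are given as a rotation vector (axis times angle).
In Python, from bench import monitor, viewer, job_done, finder gives the robot as it stands.
- The arm moves only by the tool arm_command, never from a script. Its argument "moves" is a list of rows, each an object of numbers: "fingers": the opening, from 0 (shut) to 1 (fully open); "dx", "dy", "dz": the shift along the tool's x, y, z in mm; "roll": the turn about the tool's z in degrees. A call has 1 to 10 rows; each row shifts and turns the commanded pose from where the row before left it, along the tool's axes as they then stand; what a row does not reach is not made up. A row lasts 1/8 s, in which the tool goes at most 62.5 mm and 10.7 degrees, less where a joint would pass 70% of its speed; a pose out of reach is approached as far as the arm can. A call is refused whole if a number of a shift passes 62.5 or a number of a turn 10.7, either way. A call with a gripper value outside its range is refused whole. The fingers move at their own pace and stop on an object; the grip force is fixed at half the most. Time passes only in rows, so rows that do not move let the fingers close. It gives the time, the measured TCP pose, the force, the opening and the grip force at its end, in the units of the state.
- monitor.read_state(): the state, without advancing time (a new reading comes with each control period).
- viewer.capture(name): name is "scene" or "top" or "wrist"; returns a dict with "image" (384x512x3 uint8, blue, green, red), "intrinsics" (3x3 intrinsics, pixels), "k1" (the pictures are not rectified: a ray, as slopes to the right and down, at radius r is drawn at 1 + k1 r^2 times it, then the intrinsics apply), "xyz" and "attitude" of the camera in the world; the wrist camera has in their place "hand_eye" (4x4, takes a point from camera to tool coordinates, whose origin is the TCP and whose axes are the flange's). Camera axes: x right, y down, z forward; pixel columns grow to the right and rows downward; lengths in mm; the calibration is good to about 2 mm. A picture is of the moment at which its call begins: read the wrist's pose just before it. There is no depth.
- job_done(): hands the job in; it is judged then, once.
Trained networks look in a picture, given as the dict that the camera call returned (one of the last four; its "shot" number tells which), for a name from the list of things; names that differ only in an ending like _2 or _b are one class to them, and where a whole thing is asked for, a point or a joint stands for the part that bears it (a point fixed in the world has none). Each returns a list of dicts, best first, with "score" (0 to 1); they miss things now and then, are a little off and sometimes report something else, mostly with a low value. They report only what shows in the picture. A call takes as long as a camera call. They do not tell look-alikes from the thing itself.
- finder.cut_out(label, picture): "region" (384x512 bool, what is visible of it) and "point" ([column, row] in pixels, amid what is visible of it).
- finder.mark_of(label, picture): "point" ([column, row] in pixels: a listed point, or the origin of a listed thing).
The state is a dict: "time_s": time; "joints": joint angles; "qvel": joint speeds; "tau": joint torques, N m; "tool_pos": TCP position; "tool_rot": TCP orientation; "contact_force": force on the tool from outside, world axes, zero at the start; "moment": the same for the moment, N m; "opening": finger opening in mm; "grip_force": force on a finger pad.
Only numpy, scipy, OpenCV 4.12 (cv2) and the standard library are available. Lean on these libraries where they do the work, as an engineer would, in place of code of your own. Each camera call takes 0.05 s, during which the arm holds its last target. There are 200 camera calls.

### The job

Set out the autumn display: the purple paint pot midway between the pink foam block and the tea light, in line with them, with the black cat on the middle of its lid; the orange pumpkin on the middle of the foam block; the yellow pumpkin on the table squarely behind the block (beyond the middle of its far long side) with a gap of about 4 cm. Leave the foam block, the tea light and the other things where they are, and everything upright.

Things in the scene. Friction and masses are not known exactly. Their poses are not given: they have to be found in the camera images.
- foam_block: pink foam block, 44 (x) x 68 (y, long side) x 31 mm high, flat top, loose (0.15 kg), lying on the table; one short end is cut oblique. Origin: centre of the underside of the whole 44 x 68 outline; z up, x square to its long sides, away from the robot (within 0.3 rad of straight ahead), y along its long side. Its long side is in line with the tea light
- tea_light: battery tea light in a terracotta dish: round dish 56 mm across and 10 mm high, in it a white cylinder 38 mm across up to 23 mm, with an orange plastic flame in its middle up to 38 mm; one loose piece, 0.15 kg. It stands on the table 0.2 m (centre to centre) from the foam block, to its left or its right, on the line of the block's long side. Origin: centre of its underside; z up
- purple_pot: paint pot, purple with flat white lid: upright cylinder 37 mm across, 41 mm high, 0.05 kg. Origin: centre of its underside; z up
- cat: small black cat figurine, base 17 x 17 mm, 28 mm high with the ears (body up to 16 mm, then the head), 0.015 kg. Origin: centre of its underside; z up, x and y square to its base
- orange_pumpkin: orange pumpkin figurine with green leaves, round, 34 mm across, body 24 mm high, 31 mm with the stalk, 0.02 kg. Origin: centre of its underside; z up
- yellow_pumpkin: yellow pumpkin figurine (two pumpkins in one piece, the smaller on the larger), round, 31 mm across, 38 mm high with the stalk, lower part 17 mm high, 0.02 kg. Origin: centre of its underside; z up
- eraser: bystander: flat eraser in a white, blue and black sleeve, 23 x 50 x 12 mm high, lying on the table. Origin: centre of its underside
- felt_roll: bystander: small roll of pink felt, 17 x 30 x 12 mm high, lying on the table. Origin: centre of its underside
- glue_stick: bystander: yellow glue stick, 28 mm across, standing 96 mm high, behind the display. Origin: centre of its underside
- jar: bystander: empty clear glass jar, 67 mm across, standing 84 mm high, behind the display. Origin: centre of its underside
Not all that is in view belongs to the job. What is shaped like the orange_pumpkin but blue or red is not meant.

How it is judged:
By the outcome, as a careful person would: the job done as asked, in the order asked, and still so for the second after the job is handed in, with the robot touching nothing.
It also fails if it takes over 104 s, if anything falls off the work surface, if the arm or the gripper's body presses on something with over 40 N, if the wrist force passes 120 N, or if a joint passes its speed limit or range.

## Working session

There is one attempt and no reset: what is moved stays moved. The work goes in short steps, Python scripts to look and compute and a tool call to move; the robot and the scene stay as the last step left them, time stands still between calls to the robot, and variables do not carry over. Pictures are saved under pics/ and viewed, at most 14 in all, crops included, and the job is handed in when it is done.

Besides the shell and the picture viewer there is one more tool, called after ">>>" as name([rows], argument=value, ...), one row to a line, values as JSON. arm_command: Moves the arm, as the interface text tells. Its arguments: {"type":"object","properties":{"moves":{"type":"array","items":{"type":"object","properties":{"fingers":{"type":"number"},"dx":{"type":"number"},"dy":{"type":"number"},"dz":{"type":"number"},"roll":{"type":"number"}}}}},"required":["moves"]}

```bash
ls; mkdir -p pics; cat > h.py <<'E'
import numpy as np, cv2
from scipy.spatial.transform import Rotation as R
from bench import monitor, viewer, job_done, finder
def cam(name):
    s=monitor.read_state(); c=viewer.capture(name)
    if name=="wrist":
        T=np.eye(4);T[:3,:3]=R.from_rotvec(s["tool_rot"]).as_matrix();T[:3,3]=s["tool_pos"]
        c["T"]=T@np.array(c["hand_eye"])
    else:
        T=np.eye(4);a=np.array(c["attitude"],float)
        T[:3,:3]=R.from_rotvec(a).as_matrix() if a.size==3 else a;T[:3,3]=c["xyz"];c["T"]=T
    return c
def ray(c,p):
    K=np.array(c["intrinsics"]);k=c["k1"]
    u=cv2.undistortPoints(np.array([[p]],float),K,np.array([k,0,0,0,0],float))[0,0]
    d=c["T"][:3,:3]@np.array([u[0],u[1],1]);return c["T"][:3,3],d/np.linalg.norm(d)
def onz(c,p,z):
    o,d=ray(c,p);return o+d*(z-o[2])/d[2]
def tri(obs):
    A=np.zeros((3,3));b=np.zeros(3)
    for c,p in obs:
        o,d=ray(c,p);M=np.eye(3)-np.outer(d,d);A+=M;b+=M@o
    x=np.linalg.solve(A,b)
    return x,[float(np.linalg.norm(np.cross(x-ray(c,p)[0],ray(c,p)[1]))) for c,p in obs]
def proj(c,X):
    q=np.linalg.inv(c["T"])@np.append(X,1);u=q[:2]/q[2]
    u=u*(1+c["k1"]*(u@u));K=np.array(c["intrinsics"]);return K[:2,:2]@u+K[:2,2]
L=["foam_block","tea_light","purple_pot","cat","orange_pumpkin","yellow_pumpkin","eraser","felt_roll","glue_stick","jar"]
np.set_printoptions(precision=1,suppress=True)
E
python3 - <<'E'
from h import *
s=monitor.read_state();print(s)
for n in ["scene","top"]:
    c=cam(n);cv2.imwrite(f"pics/{n}1.png",cv2.resize(c["image"],(800,600)));print(n,c["attitude"],c["xyz"],c["k1"],c["intrinsics"])
    for l in L:
        for r in finder.mark_of(l,c)[:3]:
            print(l,round(r["score"],2),np.array(r["point"]),onz(c,r["point"],0))
E
```

```text
pics
{'time_s': 0.0, 'joints': array([ 1. ,  0.2,  1.6, -0. ,  1.4, -0.2]), 'qvel': array([-0., -0.,  0., -0.,  0., -0.]), 'tau': array([ -0. , -38.6, -32.2,   0.1,   0. ,  -0. ]), 'tool_pos': array([227.2, 527.6, 213.6]), 'tool_rot': array([-0.6, -3.1,  0. ]), 'contact_force': array([ 0. , -0.2, -0.2]), 'moment': array([-0., -0.,  0.]), 'grip_force': 0.0, 'opening': 91.67963364435474}
scene [-2.1  0.6 -0.3] [ 190.9 -788.8  606.8] -5.2290733427843525e-05 [[357.7   0.  252.2]
 [  0.  357.7 186. ]
 [  0.    0.    1. ]]
foam_block 0.57 [225.8 228.6] [ 487.  -100.4    0. ]
tea_light 0.62 [198.9 191.9] [492.7 103.    0. ]
purple_pot 0.58 [213.2 158.1] [622.2 284.9   0. ]
cat 0.54 [169.3 168.7] [459.8 291.3   0. ]
orange_pumpkin 0.67 [323.8 273.1] [ 610.7 -357.2    0. ]
orange_pumpkin 0.63 [272.4 234.4] [ 581.7 -183.2    0. ]
orange_pumpkin 0.58 [305.  245.4] [ 629.6 -260.2    0. ]
yellow_pumpkin 0.63 [254.8 276.3] [ 469.8 -286.9    0. ]
eraser 0.46 [287.1 268.6] [ 546.4 -303.7    0. ]
felt_roll 0.45 [189.7 160.7] [541.6 310.    0. ]
glue_stick 0.8 [310.6 197.7] [770.3 -97.4   0. ]
jar 0.58 [288.8 273. ] [ 542.  -317.1    0. ]
top [-2.2  2.  -0.2] [ 395.4  -13.5 1080.7] -0.08174575934543378 [[350.9   0.  253. ]
 [  0.  350.9 191.7]
 [  0.    0.    1. ]]
foam_block 0.69 [283.1 234.3] [495.1 -93.4   0. ]
tea_light 0.54 [218.  228.1] [495.9 108.    0. ]
purple_pot 0.67 [162.1 179.4] [633.6 303.3   0. ]
cat 0.32 [163.4 207.8] [543.1 286.    0. ]
orange_pumpkin 0.67 [312.5 182.8] [ 665.6 -174.2    0. ]
orange_pumpkin 0.59 [367.3 203.6] [ 614.3 -350.9    0. ]
orange_pumpkin 0.58 [375.2 224.8] [ 549.5 -377.7    0. ]
yellow_pumpkin 0.51 [344.4 245.5] [ 477.3 -283.7    0. ]
eraser 0.63 [358.  224.2] [ 546.7 -323.5    0. ]
felt_roll 0.49 [161.8 178.5] [636.4 304.7   0. ]
felt_roll 0.4 [165.3 209.6] [538.  279.2   0. ]
glue_stick 0.51 [288.1 145. ] [784.2 -88.3   0. ]
jar 0.67 [240.4 132.9] [811.7  69.8   0. ]
```

View pics/scene1.png

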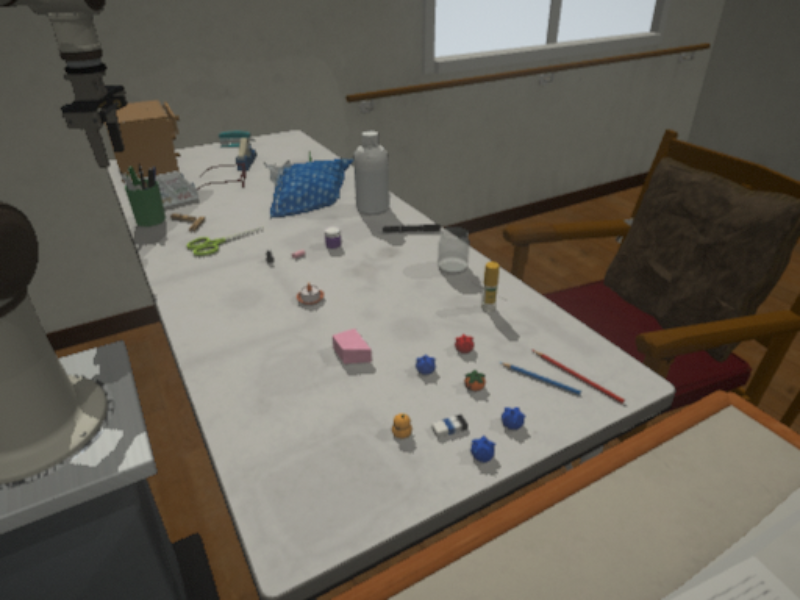

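View pics/top1.png

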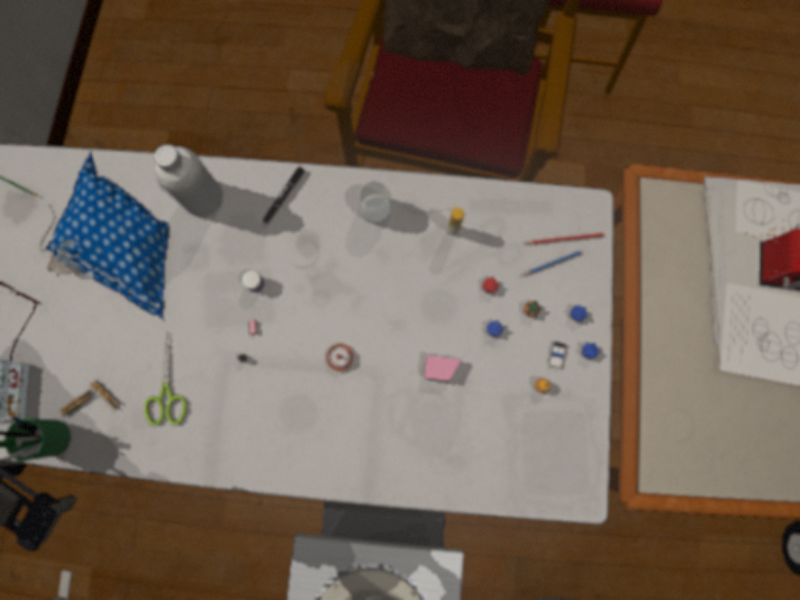

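The scene view (800x600) shows foam at (352,346), tea light at (311,294), pot at (333,238), cat at (269,257), orange pumpkin at (475,381) and yellow at (402,426). In the top view the orange pumpkin with green leaves is at (532,309), yellow at (543,385), cat at (244,358) and pot at (252,280). The finder's "orange" hits are mostly the blue and red look-alikes.

```bash
python3 - <<'E'
from h import *
S=cam("scene");T=cam("top");W=cam("wrist")
cv2.imwrite("pics/w1.png",W["image"])
sc={"foam_block":(352,346),"tea_light":(311,294),"purple_pot":(333,238),"cat":(269,257),"orange_pumpkin":(475,381),"yellow_pumpkin":(402,426),"glue_stick":(490,290),"felt_roll":(299,254),"eraser":(450,427),"jar":(453,250)}
tp={"foam_block":(442,368),"tea_light":(340,357),"purple_pot":(252,280),"cat":(244,358),"orange_pumpkin":(532,309),"yellow_pumpkin":(543,385),"glue_stick":(456,222),"felt_roll":(253,327),"eraser":(558,355),"jar":(376,203)}
for l in sc:
    o=[]
    for c,g in((S,sc),(T,tp)):
        r=[np.array(q["point"]) for q in finder.mark_of(l,c)]
        g=np.array(g[l])*.64
        r=[q for q in r if np.linalg.norm(q-g)<10]
        o.append((c,r[0] if r else g))
        if not r:print("miss",l)
    print(l,*tri(o))
print(R.from_rotvec(monitor.read_state()["tool_rot"]).as_matrix()); print(np.array(W["hand_eye"]),W["intrinsics"],W["k1"])
E
```

```text
miss foam_block
foam_block [491.9 -96.   20.1] [2.8743518826545493, 2.8743518826545116]
tea_light [496.5 112.1   4.3] [2.774663503941837, 2.774663503941799]
purple_pot [627.9 306.3  -8.2] [6.375345695513792, 6.37534569551387]
cat [473.6 311.1 -15.9] [1.0442825491215755, 1.044282549121591]
orange_pumpkin [ 630.4 -258.2   -2.3] [3.044807801899183, 3.0448078018990237]
yellow_pumpkin [ 479.6 -291.1   -6.9] [0.6362997184742654, 0.6362997184741849]
miss glue_stick
glue_stick [772.5 -91.5  36. ] [8.401171445742872, 8.4011714457428]
felt_roll [541.9 285.5   6. ] [2.453054547016245, 2.453054547016205]
eraser [ 537.5 -312.8   -9. ] [4.091190737115857, 4.091190737115963]
miss jar
jar [796.3  64.5  43.8] [6.764301050072758, 6.764301050072613]
[[-0.9  0.4  0. ]
 [ 0.4  0.9 -0. ]
 [-0.  -0.  -1. ]]
[[  -0.    -1.    -0.3   72.3]
 [   1.    -0.    -0.    -0.4]
 [   0.    -0.3    1.  -170.2]
 [   0.     0.     0.     1. ]] [[325.7   0.  257.8]
 [  0.  325.7 198.7]
 [  0.    0.    1. ]] -0.04820192120085121
```

View pics/w1.png

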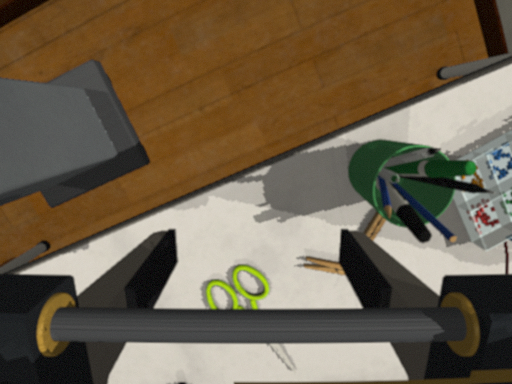

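The wrist picture shows scissors and the green cup near the start, and the fingers at the bottom of the frame. The camera sits on the robot's side of the tool and tilts towards the fingers. Next I'll square the tool with the world axes and move over the left group.

>>> arm_command([
  {"roll":-7.5},
  {"roll":-7.5},
  {"roll":-7.5},
  {"dx":-42,"dy":-38},
  {"dx":-42,"dy":-38},
  {"dx":-42,"dy":-38},
  {"dx":-42,"dy":-38},
  {"dx":-42,"dy":-38},
  {"dx":-43,"dy":-38},
  {},
])

```text
$.moves[0]: bad value
```

```bash
cat >> h.py <<'E'
def look(name,labels,fn=None,zs=0):
    c=cam(name)
    if fn: cv2.imwrite("pics/"+fn,c["image"])
    s=monitor.read_state();x=R.from_rotvec(s["tool_rot"]).as_matrix()[:,0]
    print(s["time_s"],s["tool_pos"],"yawx",np.degrees(np.arctan2(x[1],x[0])).round(2),"open",s["opening"],s["grip_force"])
    for l in labels:
        for r in finder.mark_of(l,c)[:3]: print(l,round(r["score"],2),np.array(r["point"]),onz(c,r["point"],zs))
    return c
E
python3 - <<'E'
from h import *
look("wrist",L[1:4]+["felt_roll"],"w2.png")
E
```

```text
2.3 [227.5 528.1 214.6] yawx 156.69 open 92.11685186772195 0.0
```

View pics/w2.png

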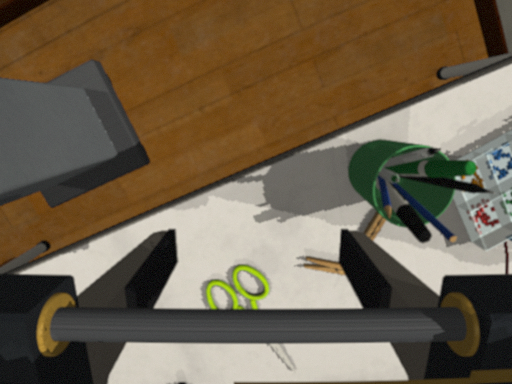

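The arm didn't move, so this is the same view as before. Rows seem to need every field filled in.

>>> arm_command([
  {"dx":0,"dy":0,"dz":0,"roll":-7.8,"fingers":1},
  {"dx":0,"dy":0,"dz":0,"roll":-7.8,"fingers":1},
  {"dx":0,"dy":0,"dz":0,"roll":-7.7,"fingers":1},
  {"dx":-42,"dy":-38,"dz":0,"roll":0,"fingers":1},
  {"dx":-42,"dy":-38,"dz":0,"roll":0,"fingers":1},
  {"dx":-42,"dy":-38,"dz":0,"roll":0,"fingers":1},
  {"dx":-42,"dy":-38,"dz":0,"roll":0,"fingers":1},
  {"dx":-42,"dy":-38,"dz":0,"roll":0,"fingers":1},
  {"dx":-43,"dy":-38,"dz":0,"roll":0,"fingers":1},
  {"dx":0,"dy":0,"dz":0,"roll":0,"fingers":1},
])

```text
time_s: 3.75
tool_pos: [483.0, 297.4, 214.6]
tool_rot: [0.008, 3.141, -0.001]
contact_force: [-0.5, 1.0, -0.1]
opening: 91.9
grip_force: 0.0
```

```bash
python3 - <<'E'
from h import *
look("wrist",L[1:4]+["felt_roll"],"w3.png")
E
```

```text
3.8 [481.4 298.9 214.5] yawx 179.81 open 92.05977619800903 0.0
tea_light 0.62 [105.1 178.8] [488.1 110.2   0. ]
purple_pot 0.95 [258.4 279.5] [624.5 296.1   0. ]
cat 0.46 [262.1 166.4] [474.5 301.4   0. ]
felt_roll 0.55 [255.9 216. ] [536.6 293.5   0. ]
```

View pics/w3.png

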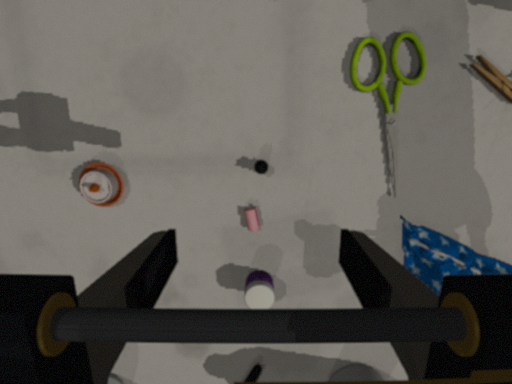

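The wrist view shows the pot at (259,285), cat at (261,167), felt roll at (252,218) and tea light at (101,184), matching the finder. I'll close in for a second view.

>>> arm_command([
  {"dx":-45,"dy":0,"dz":35,"roll":0,"fingers":1},
  {"dx":-45,"dy":0,"dz":35,"roll":0,"fingers":1},
  {"dx":0,"dy":0,"dz":0,"roll":0.2,"fingers":1},
])

```text
time_s: 4.38
tool_pos: [568.7, 299.7, 138.7]
tool_rot: [-0.005, -3.133, 0.004]
contact_force: [-0.2, 0.7, 0.7]
opening: 91.9
grip_force: 0.0
```

```bash
python3 - <<'E'
from h import *
c=look("wrist",["purple_pot","cat","felt_roll"],"w4.png")
W=dict(intrinsics=c["intrinsics"],k1=c["k1"],hand_eye=c["hand_eye"])
T=np.eye(4);T[:3,:3]=R.from_rotvec([0.008,3.141,-.001]).as_matrix();T[:3,3]=[482.5,298,214.6];W["T"]=T@np.array(c["hand_eye"])
for l,p in(("purple_pot",(258.4,279.5)),("cat",(262.1,166.4)),("felt_roll",(255.9,216))):
    q=finder.mark_of(l,c)
    if q:print(l,*tri([(W,p),(c,q[0]["point"])]))
for l in["purple_pot","cat"]:
  for r in finder.cut_out(l,c)[:1]:
    ys,xs=np.nonzero(r["region"]);print(l,xs.min(),xs.max(),ys.min(),ys.max(),r["point"],onz(c,r["point"],20 if l!="cat" else 14))
# white lid centroid
hsv=cv2.cvtColor(c["image"],cv2.COLOR_BGR2HSV)
E
```

```text
4.425 [568.9 300.4 141.9] yawx 179.83 open 92.03294962207482 0.0
purple_pot 0.75 [252.7 243.2] [625.1 292.8   0. ]
purple_pot 0.2 [ 55.7 109.9] [491.4 108.8   0. ]
felt_roll 0.62 [249.  156.7] [536.9 290.    0. ]
purple_pot [625.7 294.7  -2.4] [2.004691937239022, 2.0046919372390857]
felt_roll [536.9 292.   -1.6] [2.0700972548900345, 2.0700972548900367]
purple_pot 236 277 230 280 [257.4, 256.6] [630.7 297.7  20. ]
cat 250 268 76 97 [260.4, 86.0] [473.9 301.   14. ]
```

View pics/w4.png

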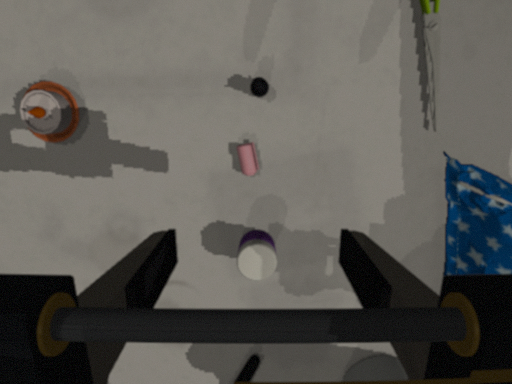

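The pot is between the fingers' columns, with its lid centred near (257,262) and its body left to (236,245). I'll work out the position from the lid and body edges.

```bash
python3 - <<'E'
from h import *
c=cam("wrist")
print("lid",onz(c,(257.5,262),41),"edges",onz(c,(238,262),41),onz(c,(277,262),41), "near edge",onz(c,(256,230),0))
print(monitor.read_state()["tool_pos"],R.from_rotvec(monitor.read_state()["tool_rot"]).as_matrix().round(4))
print(c["T"])
# check TCP projection on table
s=monitor.read_state();print("tcp px",proj(c,s["tool_pos"]))
E
```

```text
lid [633.2 299.   41. ] edges [633.2 280.9  41. ] [633.3 317.   41. ] near edge [617.1 297.5   0. ]
[570.5 300.3 145.8] [[-1.  0.  0.]
 [ 0.  1.  0.]
 [-0.  0. -1.]]
[[  0.    1.    0.3 497.6]
 [  1.   -0.   -0.  299.9]
 [ -0.    0.3  -1.  316.2]
 [  0.    0.    0.    1. ]]
tcp px [259.2 244.1]
```

>>> arm_command([
  {"dx":-31,"dy":-1,"dz":20,"roll":0,"fingers":1},
  {"dx":-32,"dy":-0.5,"dz":20,"roll":0,"fingers":1},
  {"dx":0,"dy":0,"dz":45,"roll":0,"fingers":1},
  {"dx":0,"dy":0,"dz":35,"roll":0,"fingers":1},
  {"dx":0,"dy":0,"dz":19,"roll":0,"fingers":1},
  {"dx":0,"dy":0,"dz":0,"roll":0,"fingers":0},
  {"dx":0,"dy":0,"dz":0,"roll":0,"fingers":0},
  {"dx":0,"dy":0,"dz":0,"roll":0,"fingers":0},
  {"dx":0,"dy":0,"dz":0,"roll":0,"fingers":0},
  {"dx":0,"dy":0,"dz":0,"roll":0,"fingers":0},
])

```text
time_s: 6.12
tool_pos: [633.7, 298.4, 6.1]
tool_rot: [0.006, 3.141, 0.0]
contact_force: [0.2, 0.6, -0.5]
opening: 43.9
grip_force: 0.0
```

>>> arm_command([
  {"dx":0,"dy":0,"dz":0,"roll":0,"fingers":0},
  {"dx":0,"dy":0,"dz":0,"roll":0,"fingers":0},
  {"dx":0,"dy":0,"dz":-30,"roll":0,"fingers":0},
  {"dx":0,"dy":0,"dz":-50,"roll":0,"fingers":0},
  {"dx":30,"dy":-49,"dz":-40,"roll":0,"fingers":0},
  {"dx":30,"dy":-49,"dz":-40,"roll":0,"fingers":0},
  {"dx":31,"dy":-48,"dz":-40,"roll":0,"fingers":0},
  {"dx":31,"dy":-48,"dz":0,"roll":0,"fingers":0},
  {"dx":31,"dy":-48,"dz":0,"roll":0,"fingers":0},
  {"dx":30,"dy":-48,"dz":0,"roll":0,"fingers":0},
])

```text
time_s: 7.38
tool_pos: [457.9, 23.1, 192.9]
tool_rot: [0.005, 3.141, -0.001]
contact_force: [0.2, -1.0, 0.6]
opening: 36.5
grip_force: 30.0
```

>>> arm_command([
  {"dx":0,"dy":0,"dz":0,"roll":0,"fingers":0},
])

```text
time_s: 7.5
tool_pos: [457.6, 22.2, 192.6]
tool_rot: [-0.013, -3.141, 0.001]
contact_force: [0.2, 0.9, -0.3]
opening: 36.6
grip_force: 30.0
```

```bash
python3 - <<'E'
from h import *
c=look("wrist",["foam_block","tea_light"],"w5.png")
import pickle;pickle.dump({k:c[k] for k in("T","intrinsics","k1","image")},open("A.pkl","wb"))
E
```

```text
7.55 [458.7  23.5 192.9] yawx 179.62 open 36.24265056456257 29.99987706542015
foam_block 0.97 [160.6 204.2] [488.4 -92.4  -0. ]
foam_block 0.56 [ 42.7 303.4] [ 621.7 -260.8    0. ]
tea_light 0.9 [330.5 206. ] [492.4 105.3   0. ]
```

View pics/w5.png

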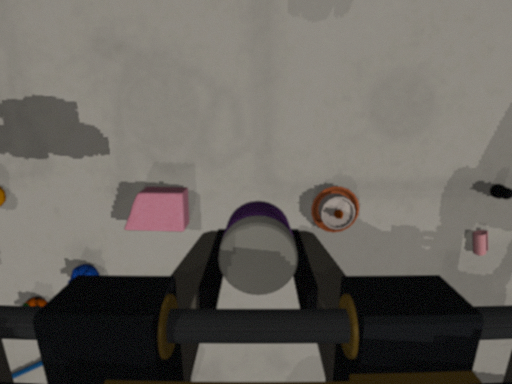

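The block's top face runs from about (124,231) to (189,231) on the far side, and its left end is oblique. The tea light is at (336,209) and the pot is held at (258,255). I'll extract the block corners and the dish circle.

```bash
cat > fit.py <<'E'
from h import *
def fit(c,view=None):
    im=c["image"];h=cv2.cvtColor(im,cv2.COLOR_BGR2HSV)
    m=((h[...,0]>160)|(h[...,0]<3))&(h[...,1]>50)
    n,lab,st,ce=cv2.connectedComponentsWithStats(m.astype(np.uint8))
    return m,h,n,lab,st,ce
E
python3 - <<'E'
from fit import *
import pickle
c=pickle.load(open("A.pkl","rb"))
m,h,n,lab,st,ce=fit(c)
for i in range(1,n):
    if st[i][4]>200:print(st[i],ce[i])
cr=c["image"][175:245,110:370];cv2.imwrite("pics/crop5.png",cv2.resize(cr,None,fx=3,fy=3,interpolation=cv2.INTER_NEAREST))
for y in (186,190,194,200,215,228,231): print(y,[tuple(int(v) for v in h[y,x]) for x in (120,130,140,150,160,180,186,189,192)])
E
```

```text
[ 125  187   64   45 2453] [159.4 209.6]
[473 230  15  25 332] [480.1 242. ]
186 [(20, 26, 87), (21, 21, 87), (23, 23, 89), (0, 38, 73), (6, 34, 75), (19, 26, 77), (16, 23, 123), (18, 19, 132), (21, 25, 134)]
190 [(17, 26, 87), (19, 23, 88), (13, 27, 84), (171, 96, 61), (171, 96, 61), (173, 84, 64), (174, 83, 110), (16, 24, 117), (16, 24, 118)]
194 [(30, 15, 83), (15, 17, 89), (172, 96, 154), (173, 89, 157), (174, 86, 155), (173, 91, 152), (172, 91, 112), (16, 25, 110), (30, 19, 110)]
200 [(17, 21, 85), (26, 23, 89), (174, 87, 168), (173, 91, 169), (173, 89, 169), (173, 90, 167), (174, 89, 115), (12, 30, 110), (19, 18, 112)]
215 [(17, 20, 91), (173, 87, 147), (173, 88, 169), (172, 91, 169), (173, 90, 167), (172, 80, 168), (173, 92, 114), (2, 36, 112), (18, 22, 117)]
228 [(19, 20, 142), (174, 87, 168), (172, 90, 168), (173, 93, 170), (173, 88, 166), (173, 89, 170), (9, 29, 123), (21, 20, 125), (22, 23, 122)]
231 [(15, 21, 143), (17, 26, 140), (16, 28, 139), (5, 30, 146), (5, 35, 146), (176, 56, 147), (22, 19, 144), (17, 25, 143), (20, 22, 142)]
```

View pics/crop5.png

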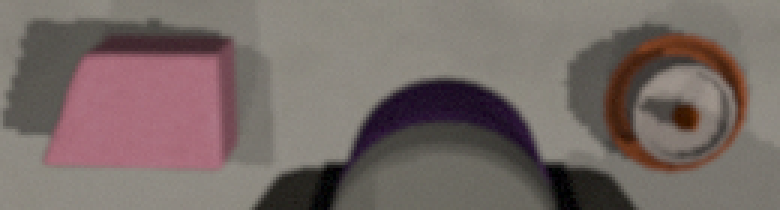

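```bash
cat > fit2.py <<'E'
from fit import *
def blockfit(c,box):
    # box u0,u1,v0,v1 around block ; top-face mask -> contour on z=31 -> fit 44x68 frame
    m,h,n,lab,st,ce=fit(c)
    i=max((i for i in range(1,n) if box[0]<ce[i][0]<box[1] and box[2]<ce[i][1]<box[3]),key=lambda i:st[i][4])
    v=h[...,2].astype(float);t=np.percentile(v[lab==i],70)*.82
    k=((lab==i)&(v>t)).astype(np.uint8)
    k=cv2.morphologyEx(k,cv2.MORPH_OPEN,np.ones((3,3)))
    cn=max(cv2.findContours(k,cv2.RETR_EXTERNAL,cv2.CHAIN_APPROX_NONE)[0],key=cv2.contourArea)[:,0]
    P=np.array([onz(c,q,31)[:2] for q in cn.astype(float)])
    q=cv2.approxPolyDP(P.astype(np.float32),4,True)[:,0]
    return P,q
E
python3 - <<'E'
from fit2 import *
import pickle
c=pickle.load(open("A.pkl","rb"))
P,q=blockfit(c,(100,210,170,250));print("corners",q)
for nm,s in(("near",(P[:,0]<P[:,0].min()+3)),("far",(P[:,0]>P[:,0].max()-3)),("right+y",(P[:,1]>P[:,1].max()-3))):
    vx,vy,x0,y0=cv2.fitLine(P[s].astype(np.float32),cv2.DIST_HUBER,0,.01,.01).ravel();print(nm,s.sum(),np.degrees(np.arctan2(vy,vx)),x0,y0)
h=cv2.cvtColor(c["image"],cv2.COLOR_BGR2HSV)
m=((h[...,0]<14)&(h[...,1]>110));m[:, :300]=0;m[:,372:]=0;m[:170]=0;m[250:]=0
pts=cv2.findNonZero(m.astype(np.uint8));hull=cv2.convexHull(pts);e=cv2.fitEllipse(hull);print(e)
D=np.array([onz(c,p,9)[:2] for p in hull[:,0].astype(float)]);print("dish",cv2.minEnclosingCircle(D.astype(np.float32)),onz(c,e[0],9))
S=cam("scene");T=cam("top")
for l in("foam_block","tea_light"):
    o=[(c,{"foam_block":(160.6,204.2),"tea_light":(330.5,206)}[l])]
    for d in(S,T):
        r=finder.mark_of(l,d)
        if r:o.append((d,r[0]["point"]));print(l,r[0]["score"],onz(d,r[0]["point"],0))
    print(tri(o))
E
```

```text
corners [[ 507.5 -124.4]
 [ 509.   -60.6]
 [ 469.7  -59. ]
 [ 468.2 -105.8]]
near 48 89.46315 468.37198 -86.64263
far 60 88.18645 508.8685 -79.08903
right+y 38 -1.6110522 488.29153 -59.60257
((326.87091064453125, 217.4884033203125), (46.30129623413086, 75.37421417236328), 42.47182083129883)
dish ((506.6611328125, 97.16693115234375), 43.984474182128906) [503.4  99.8   9. ]
foam_block 0.95 [489.8 -95.2   0. ]
foam_block 0.52 [480.1 -83.8   0. ]
(array([486.7, -89.5,  -2.1]), [3.9195897002730784, 5.141165178891331, 8.494907968455555])
tea_light 0.55 [475.1 292.    0. ]
(array([436.8,  77.8, 123.9]), [18.23543649582887, 18.235436495828797])
```

```bash
python3 - <<'E'
from h import *
import pickle
c=pickle.load(open("A.pkl","rb"))
print(onz(c,(335.5,208.7),9))
im=c["image"];cv2.imwrite("pics/crop6.png",cv2.resize(im[190:300,205:310],None,fx=5,fy=5,interpolation=cv2.INTER_CUBIC))
z=192.9+35.4
for p in((258,255),(219,255),(298,255),(258,293)):print(p,onz(c,p,z))
P=[]
for k in range(4):
    cam("wrist");s=monitor.read_state();P.append(s["tool_pos"])
print(np.mean(P,0),np.std(P,0))
E
```

```text
[493.  109.1   9. ]
(258, 255) [447.5  21.6 228.3]
(219, 255) [447.4   4.  228.3]
(298, 255) [447.7  39.5 228.3]
(258, 293) [466.8  21.4 228.3]
[459.3  24.8 192.8] [0.  0.1 0. ]
```

View pics/crop6.png

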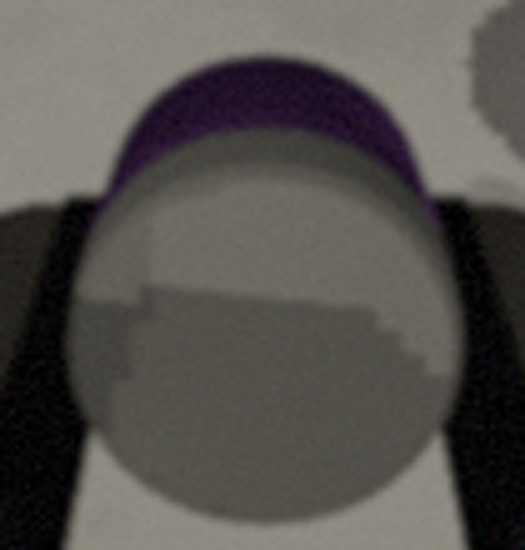

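```bash
python3 - <<'E'
from h import *
import pickle
c=pickle.load(open("A.pkl","rb"));H=np.array(c["T"])
tcp=np.array([458.7,23.5,192.9])
print("cam rel tcp",H[:3,3]-tcp)
for p in((258,201.4),(258,215.4),(258,223),(258,294)):
    o,d=ray(c,p);print(p,"slope dx/dz",-d[0]/d[2],"x at rel z -6,0,20,35:",[round(float(onz(c,p,tcp[2]+z)[0]-tcp[0]),1) for z in(-6,0,20,35)])
print("pred px upright at TCP: ", [ (x,z,proj(c,tcp+[x,0,z]).round(1)) for x,z in((-18.5,-5.6),(-18.5,35.4),(18.5,35.4),(0,0))])
E
```

```text
cam rel tcp [-73.6  -1.3 169.9]
(258, 201.4) slope dx/dz 0.27820476769809005 x at rel z -6,0,20,35: [-24.6, -26.3, -31.9, -36.0]
(258, 215.4) slope dx/dz 0.32506068125152854 x at rel z -6,0,20,35: [-16.4, -18.3, -24.8, -29.7]
(258, 223) slope dx/dz 0.3509716645042843 x at rel z -6,0,20,35: [-11.8, -13.9, -21.0, -26.2]
(258, 294) slope dx/dz 0.6114855104509576 x at rel z -6,0,20,35: [34.0, 30.3, 18.1, 8.9]
pred px upright at TCP:  [(-18.5, -5.6, array([261.4, 212. ])), (-18.5, 35.4, array([262.2, 239.8])), (18.5, 35.4, array([262.7, 312.2])), (0, 0, array([261.7, 246.4]))]
```

```bash
python3 - <<'E'
from fit2 import *
import pickle
c=pickle.load(open("A.pkl","rb"))
he=cam("wrist")["hand_eye"]
y=np.radians(179.79);x=np.array([np.cos(y),np.sin(y),0]);z=np.array([0,0,-1.]);T=np.eye(4)
T[:3,:3]=np.c_[x,np.cross(z,x),z];tcp=np.array([458.4,23.4,192.8]);T[:3,3]=tcp
print(c["T"].round(4)-(T@np.array(he)).round(4));print(np.array(he).round(4))
c["T"]=T@np.array(he)
for p in((258,201.4),(258,215.4),(258,223),(258,294)):
    print(p,[round(float(onz(c,p,tcp[2]+z)[0]-tcp[0]),1) for z in(-6,0,20,35)])
print("lid y",onz(c,(218.2,257),228)[1]-tcp[1],onz(c,(298,257),228)[1]-tcp[1])
print("dish",onz(c,(335.5,208.7),9))
P,q=blockfit(c,(100,210,170,250));print("corners",q)
s=monitor.read_state();print(s["joints"],s["tool_pos"]);print(np.array(s["joints"]).tolist())
E
```

```text
[[ 0.   0.  -0.  -0.7]
 [ 0.  -0.  -0.  -0.8]
 [-0.  -0.  -0.  -0.2]
 [ 0.   0.   0.   0. ]]
[[  -0.    -1.    -0.3   72.6]
 [   1.    -0.    -0.    -0.7]
 [   0.    -0.3    1.  -170.2]
 [   0.     0.     0.     1. ]]
(258, 201.4) [-23.5, -25.1, -30.7, -34.9]
(258, 215.4) [-15.2, -17.2, -23.7, -28.6]
(258, 223) [-10.6, -12.7, -19.8, -25.0]
(258, 294) [35.3, 31.6, 19.4, 10.2]
lid y -18.73883617510524 17.345171348533725
dish [493.5 110.6   9. ]
corners [[ 509.1 -123. ]
 [ 510.3  -59.2]
 [ 471.   -57.7]
 [ 469.7 -104.6]]
[-0.2 -0.1  1.9  0.   1.3 -1.8] [459.2  24.5 192.8]
[-0.21039112021796186, -0.13090074112497746, 1.933069096682861, 8.464116282448669e-06, 1.3394572757968242, -1.7778240806395575]
```

```bash
python3 - <<'E'
from fit2 import *
import pickle
c=look("wrist",["foam_block","tea_light"]);pickle.dump({k:c[k] for k in("T","intrinsics","k1","image")},open("A.pkl","wb"))
s=monitor.read_state();tcp=np.array(s["tool_pos"])
P,q=blockfit(c,(100,210,170,250));print("corners",q, P.min(0),P.max(0))
g=cv2.cvtColor(c["image"],cv2.COLOR_BGR2GRAY).astype(int);h=cv2.cvtColor(c["image"],cv2.COLOR_BGR2HSV)
print("tool",tcp)
# dish orange mask
m=((h[...,0]<16)&(h[...,1]>90)).astype(np.uint8);m[:,:305]=0;m[:,370:]=0;m[:180]=0;m[236:]=0
n,l,st,ce=cv2.connectedComponentsWithStats(m);i=1+st[1:,4].argmax();print(st[i]);
hull=cv2.convexHull(cv2.findNonZero((l==i).astype(np.uint8)))[:,0].astype(float)
D=np.array([onz(c,p,9)[:2] for p in hull]);print("dish",cv2.minEnclosingCircle(D.astype(np.float32)))
print("purple col258",[(r,int(h[r,258,1]),int(g[r,258])) for r in list(range(197,228,2))+list(range(286,300,2))])
cv2.imwrite("pics/w7.png",c["image"])
E
```

```text
8.25 [459.2  24.5 192.8] yawx 179.8 open 36.48775490833503 29.999894946813583
foam_block 0.86 [156.4 202.8] [489.  -94.7   0. ]
tea_light 0.55 [329.3 202.2] [489.1 106.3   0. ]
corners [[ 507.6 -123.8]
 [ 508.8  -60.1]
 [ 468.6  -59.5]
 [ 468.3 -106.4]] [ 467.2 -123.8] [510.  -58.6]
tool [459.1  24.4 192.9]
[309 185  48  46 698]
dish ((493.3653869628906, 108.01960754394531), 27.61641502380371)
purple col258 [(197, 25, 136), (199, 24, 132), (201, 13, 74), (203, 162, 19), (205, 124, 25), (207, 131, 26), (209, 127, 25), (211, 159, 23), (213, 149, 28), (215, 47, 43), (217, 23, 65), (219, 23, 67), (221, 30, 66), (223, 22, 81), (225, 16, 92), (227, 26, 105), (286, 28, 78), (288, 22, 81), (290, 25, 79), (292, 26, 79), (294, 23, 98), (296, 22, 136), (298, 21, 139)]
```

>>> arm_command([
  {"dx":-19,"dy":-8.5,"dz":20,"roll":0,"fingers":0},
  {"dx":-19,"dy":-8.5,"dz":20,"roll":0,"fingers":0},
  {"dx":0,"dy":0,"dz":35,"roll":0,"fingers":0},
  {"dx":0,"dy":0,"dz":35,"roll":0,"fingers":0},
  {"dx":0,"dy":0,"dz":30,"roll":0,"fingers":0},
  {"dx":0,"dy":0,"dz":20,"roll":0,"fingers":0},
  {"dx":0,"dy":0,"dz":0,"roll":0,"fingers":0},
  {"dx":0,"dy":0,"dz":0,"roll":0,"fingers":0},
])

```text
time_s: 9.35
tool_pos: [497.9, 7.1, 33.8]
tool_rot: [0.006, 3.14, -0.001]
contact_force: [-0.2, -0.3, -0.1]
opening: 36.7
grip_force: 30.0
```

```bash
python3 - <<'E'
from h import *
c=look("wrist",["purple_pot"],"w8.png")
h=cv2.cvtColor(c["image"],cv2.COLOR_BGR2HSV);g=cv2.cvtColor(c["image"],cv2.COLOR_BGR2GRAY)
print([(r,int(h[r,258,1]),int(g[r,258])) for r in list(range(197,228,2))+list(range(286,300,2))])
E
```

```text
9.4 [498.2   7.   34.1] yawx 179.79 open 36.68284842296642 29.999936521053314
purple_pot 0.84 [257.4 229.1] [501.4   5.8   0. ]
[(197, 18, 153), (199, 18, 152), (201, 14, 86), (203, 146, 26), (205, 127, 28), (207, 145, 26), (209, 147, 26), (211, 125, 33), (213, 141, 36), (215, 51, 52), (217, 23, 73), (219, 23, 76), (221, 29, 76), (223, 24, 92), (225, 20, 103), (227, 23, 119), (286, 29, 92), (288, 27, 92), (290, 27, 91), (292, 22, 90), (294, 23, 107), (296, 21, 130), (298, 19, 129)]
```

View pics/w8.png

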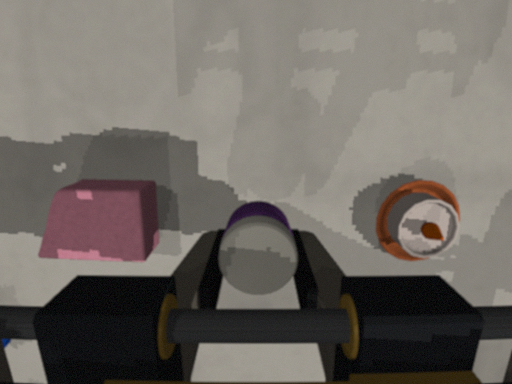

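The pot hangs between the block (100,220) and the dish (418,220), both clear of the fingers. I'll lower it and release.

>>> arm_command([
  {"dx":0,"dy":0,"dz":15,"roll":0,"fingers":0},
  {"dx":0,"dy":0,"dz":9,"roll":0,"fingers":0},
  {"dx":0,"dy":0,"dz":3.5,"roll":0,"fingers":0},
  {"dx":0,"dy":0,"dz":0,"roll":0,"fingers":0},
])

```text
time_s: 9.95
tool_pos: [496.0, 7.5, 5.7]
tool_rot: [-0.005, -3.138, -0.001]
contact_force: [-6.4, 0.3, 11.0]
opening: 36.8
grip_force: 30.0
```

>>> arm_command([
  {"dx":0,"dy":0,"dz":0,"roll":0,"fingers":0.62},
  {"dx":0,"dy":0,"dz":0,"roll":0,"fingers":0.62},
  {"dx":0,"dy":0,"dz":0,"roll":0,"fingers":0.62},
  {"dx":0,"dy":0,"dz":-20,"roll":0,"fingers":0.62},
  {"dx":0,"dy":0,"dz":-40,"roll":0,"fingers":0.62},
  {"dx":15,"dy":0,"dz":-45,"roll":0,"fingers":0.62},
  {"dx":20,"dy":0,"dz":-45,"roll":0,"fingers":0.62},
  {"dx":15,"dy":0,"dz":-45,"roll":0,"fingers":0.62},
  {"dx":0,"dy":0,"dz":0,"roll":0,"fingers":0.62},
  {"dx":0,"dy":0,"dz":0,"roll":0,"fingers":0.62},
])

```text
time_s: 11.2
tool_pos: [446.8, 7.5, 199.6]
tool_rot: [-0.006, -3.141, -0.0]
contact_force: [0.3, 0.1, -0.7]
opening: 57.0
grip_force: 0.0
```

```bash
cat > meas.py <<'E'
from fit2 import *
def col(c,lo,hi,smin,box,z,vmin=0,vmax=255):
    h=cv2.cvtColor(c["image"],cv2.COLOR_BGR2HSV)
    m=((h[...,0]>=lo)&(h[...,0]<=hi)&(h[...,1]>=smin)&(h[...,2]>=vmin)&(h[...,2]<=vmax)).astype(np.uint8)
    k=np.zeros_like(m);k[box[2]:box[3],box[0]:box[1]]=1;m*=k
    n,l,st,ce=cv2.connectedComponentsWithStats(m)
    i=1+st[1:,4].argmax()
    hull=cv2.convexHull(cv2.findNonZero((l==i).astype(np.uint8)))[:,0].astype(float)
    D=np.array([onz(c,p,z)[:2] for p in hull])
    return st[i],cv2.minEnclosingCircle(D.astype(np.float32)),D.min(0),D.max(0)
E
python3 - <<'E'
from meas import *
c=look("wrist",["foam_block","tea_light","purple_pot","cat"],"w9.png")
for l,z in(("purple_pot",0),("tea_light",0),("foam_block",0)):
    r=finder.cut_out(l,c)[0];ys,xs=np.nonzero(r["region"]);print(l,xs.min(),xs.max(),ys.min(),ys.max())
    if l=="foam_block":
        P,q=blockfit(c,(xs.min(),xs.max(),ys.min(),ys.max()));print("corners",q,P.min(0),P.max(0))
    if l=="tea_light": print("dish",col(c,0,16,90,(xs.min()-5,xs.max()+5,ys.min()-5,ys.max()+5),9))
    if l=="purple_pot": pot=(xs.mean(),ys.max());print("near bottom",onz(c,(xs.mean(),ys.min()-.5),0)[0]+18.5,"lid far",onz(c,(xs.mean(),ys.max()+.5),41)[0]-18.5,"y",(onz(c,(xs.min()-.5,ys.max()-15),41)[1]+onz(c,(xs.max()+.5,ys.max()-15),41)[1])/2)
E
```

```text
11.25 [446.4   7.6 198.9] yawx 179.79 open 56.992627005967876 0.0
foam_block 0.93 [173.  211.5] [489.2 -94.8   0. ]
tea_light 0.82 [340.3 214. ] [493.3 104.8  -0. ]
purple_pot 0.64 [257.8 210.6] [488.5   6.3   0. ]
purple_pot 0.58 [499.9 197.1] [473.2 298.8   0. ]
cat 0.76 [500.4 198.4] [474.8 299.7   0. ]
cat 0.55 [257.2 210.9] [488.9   5.6   0. ]
purple_pot 241 274 199 237
near bottom 492.1305618178164 lid far 487.771462376679 y 6.01663142970176
tea_light 322 368 194 238
dish (array([322, 194,  47,  45, 648], dtype=int32), ((493.7698059082031, 107.71905517578125), 27.863628387451172), array([466.3,  81. ]), array([520.4, 135.4]))
foam_block 141 201 194 237
corners [[ 507.  -124.4]
 [ 508.2  -80.6]
 [ 500.   -61.1]
 [ 468.9  -59.4]
 [ 467.6 -105.1]] [ 467.6 -124.4] [508.2 -59.3]
```

View pics/w9.png

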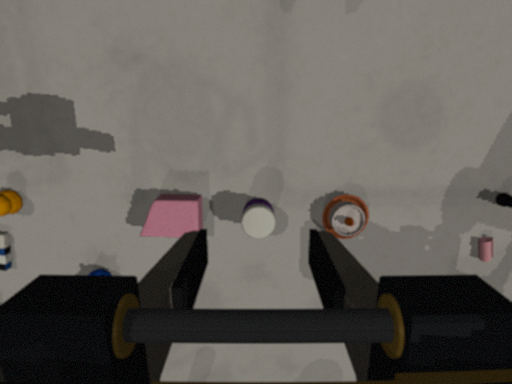

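The pot stands midway between block and dish, upright, lid at (258,221). It's within 2 mm of the wanted (491,8). Now the cat.

>>> arm_command([
  {"dx":-2,"dy":42,"dz":0,"roll":0,"fingers":0.62},
  {"dx":-2,"dy":42,"dz":0,"roll":0,"fingers":0.62},
  {"dx":-2,"dy":42,"dz":0,"roll":0,"fingers":0.62},
  {"dx":-2,"dy":42,"dz":10,"roll":0,"fingers":0.62},
  {"dx":-1,"dy":42,"dz":20,"roll":0,"fingers":0.62},
  {"dx":0,"dy":42,"dz":20,"roll":0,"fingers":0.62},
  {"dx":0,"dy":40,"dz":20,"roll":0,"fingers":0.62},
  {"dx":0,"dy":0,"dz":0,"roll":0,"fingers":0.62},
  {"dx":0,"dy":0,"dz":0,"roll":0,"fingers":0.62},
])

```text
time_s: 12.72
tool_pos: [457.4, 299.0, 130.5]
tool_rot: [0.005, 3.141, -0.001]
contact_force: [-0.5, -0.3, 0.2]
opening: 56.9
grip_force: 0.0
```

```bash
python3 - <<'E'
from meas import *
c=look("wrist",["cat"],"w10.png")
for r in finder.cut_out("cat",c)[:1]:
    ys,xs=np.nonzero(r["region"]);print(xs.min(),xs.max(),ys.min(),ys.max())
    u,v=(xs.min()+xs.max())/2,(ys.min()+ys.max())/2
    print("near base+8.5",onz(c,(u,ys.min()-.5),0)+[8.5,0,0],"far z16 -8.5",onz(c,(u,ys.max()+.5),16)-[8.5,0,0],"mid z12",onz(c,(u,v),12),"y ext z8",onz(c,(xs.min()-.5,v),8)[1],onz(c,(xs.max()+.5,v),8)[1])
cr=cv2.resize(c["image"][max(0,ys.min()-25):ys.max()+25,max(0,xs.min()-25):xs.max()+25],None,fx=4,fy=4)
b=np.zeros((384+0,760,3),np.uint8);b[:384,:512]=c["image"];w=cr[:384,:248];b[:w.shape[0],512:512+w.shape[1]]=w
cv2.imwrite("pics/w10b.png",b)
E
```

```text
12.775 [457.7 298.8 131. ] yawx 179.76 open 57.01627554470934 0.0
cat 0.72 [259.9 207.6] [474.8 299.9   0. ]
251 269 199 219
near base+8.5 [474.3 300.    0. ] far z16 -8.5 [473.  299.9  16. ] mid z12 [472.6 299.9  12. ] y ext z8 291.0185171712239 308.8590094456546
```

View pics/w10b.png

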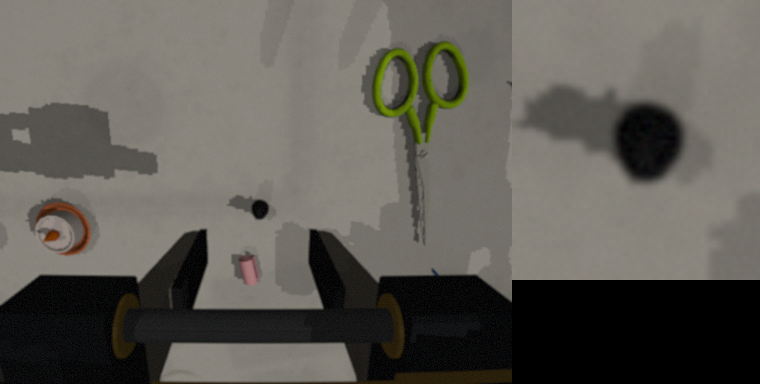

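The cat is at (260,208), nearly square to the tool, at about (473.5,300). The felt roll at (249,269) is clear of the fingers.

>>> arm_command([
  {"dx":-8,"dy":0.5,"dz":20,"roll":0,"fingers":0.62},
  {"dx":-8,"dy":0.5,"dz":35,"roll":0,"fingers":0.62},
  {"dx":0,"dy":0,"dz":35,"roll":0,"fingers":0.62},
  {"dx":0,"dy":0,"dz":25,"roll":0,"fingers":0.62},
  {"dx":0,"dy":0,"dz":12,"roll":0,"fingers":0.62},
  {"dx":0,"dy":0,"dz":0,"roll":0,"fingers":0.62},
  {"dx":0,"dy":0,"dz":0,"roll":0,"fingers":0.1},
  {"dx":0,"dy":0,"dz":0,"roll":0,"fingers":0.1},
  {"dx":0,"dy":0,"dz":0,"roll":0,"fingers":0.1},
  {"dx":0,"dy":0,"dz":0,"roll":0,"fingers":0.1},
])

```text
time_s: 14.12
tool_pos: [473.3, 300.5, 3.6]
tool_rot: [0.006, 3.141, 0.0]
contact_force: [0.1, 0.7, -0.6]
opening: 19.0
grip_force: 0.0
```

>>> arm_command([
  {"dx":0,"dy":0,"dz":0,"roll":0,"fingers":0.1},
  {"dx":0,"dy":0,"dz":0,"roll":0,"fingers":0.1},
])

```text
time_s: 14.38
tool_pos: [473.2, 300.4, 3.5]
tool_rot: [0.006, 3.141, 0.0]
contact_force: [0.5, 0.0, 0.9]
opening: 14.4
grip_force: 30.0
```

>>> arm_command([
  {"dx":0,"dy":0,"dz":-20,"roll":0,"fingers":0.1},
  {"dx":0,"dy":0,"dz":-40,"roll":0,"fingers":0.1},
  {"dx":0,"dy":0,"dz":-40,"roll":0,"fingers":0.1},
  {"dx":0,"dy":-30,"dz":-20,"roll":0,"fingers":0.1},
  {"dx":0,"dy":-40,"dz":-10,"roll":0,"fingers":0.1},
  {"dx":0,"dy":-40,"dz":0,"roll":0,"fingers":0.1},
  {"dx":0,"dy":-40,"dz":0,"roll":0,"fingers":0.1},
  {"dx":0,"dy":-40,"dz":0,"roll":0,"fingers":0.1},
  {"dx":0,"dy":-40,"dz":0,"roll":0,"fingers":0.1},
  {"dx":0,"dy":-40,"dz":0,"roll":0,"fingers":0.1},
])

```text
time_s: 15.62
tool_pos: [471.9, 29.1, 133.3]
tool_rot: [0.006, 3.142, 0.0]
contact_force: [-0.3, -0.7, -0.1]
opening: 14.1
grip_force: 30.0
```

>>> arm_command([
  {"dx":0,"dy":-24,"dz":0,"roll":0,"fingers":0.1},
  {"dx":0,"dy":0,"dz":0,"roll":0,"fingers":0.1},
  {"dx":0,"dy":0,"dz":0,"roll":0,"fingers":0.1},
])

```text
time_s: 16.0
tool_pos: [471.9, 7.1, 133.2]
tool_rot: [-0.005, -3.141, -0.001]
contact_force: [-0.3, 0.3, -1.2]
opening: 14.0
grip_force: 30.0
```

```bash
python3 - <<'E'
from meas import *
c=look("wrist",["purple_pot"],"w11.png")
s=np.array(monitor.read_state()["tool_pos"])
r=finder.cut_out("cat",c)[:2]
for q in r:
    ys,xs=np.nonzero(q["region"]);print(q["score"],xs.min(),xs.max(),ys.min(),ys.max());u=(xs.min()+xs.max())/2
    print("near base+8.5",onz(c,(u,ys.min()-.5),s[2]-3.5)+[8.5,0,0]-s,"far z16 -8.5",onz(c,(u,ys.max()+.5),s[2]+12.5)-[8.5,0,0]-s, "head far z25",onz(c,(u,ys.max()+.5),s[2]+22)-s)
for q in finder.cut_out("purple_pot",c)[:2]:
    ys,xs=np.nonzero(q["region"]);print("pot",q["score"],xs.min(),xs.max(),ys.min(),ys.max());u=(xs.min()+xs.max())/2
    print("near bottom",onz(c,(u,ys.min()-.5),0)[0]+18.5,"lid far",onz(c,(u,ys.max()+.5),41)[0]-18.5,"y",(onz(c,(xs.min()-.5,ys.max()-20),41)[1]+onz(c,(xs.max()+.5,ys.max()-20),41)[1])/2)
b=np.zeros((384,800,3),np.uint8);b[:,:512]=c["image"];b[:,512:]=cv2.resize(c["image"][180:276,222:294],(288,384));cv2.imwrite("pics/w11b.png",b)
E
```

```text
16.05 [471.9   7.3 133.2] yawx 179.84 open 14.258543183827792 29.978369311351116
0.79 244 270 231 270
near base+8.5 [ 1.4 -1.6 -3.5] far z16 -8.5 [ 1.1 -1.6 12.5] head far z25 [ 4.7 -1.6 22. ]
pot 0.85 237 278 191 234
near bottom 491.5328607025218 lid far 483.53004588866963 y 5.818393883991083
```

View pics/w11b.png

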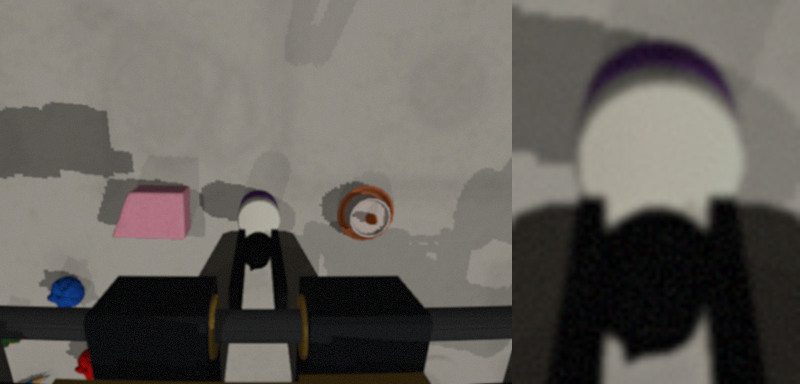

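The cat is held upright at (258,250), with the pot lid just in front at (258,219).

>>> arm_command([
  {"dx":-8,"dy":0,"dz":10,"roll":0,"fingers":0.1},
  {"dx":-7.5,"dy":0,"dz":30,"roll":0,"fingers":0.1},
  {"dx":0,"dy":0,"dz":25,"roll":0,"fingers":0.1},
  {"dx":0,"dy":0,"dz":15,"roll":0,"fingers":0.1},
  {"dx":0,"dy":0,"dz":5,"roll":0,"fingers":0.1},
  {"dx":0,"dy":0,"dz":0,"roll":0,"fingers":0.1},
  {"dx":0,"dy":0,"dz":2.5,"roll":0,"fingers":0.1},
  {"dx":0,"dy":0,"dz":0,"roll":0,"fingers":0.1},
])

```text
time_s: 17.2
tool_pos: [488.0, 6.2, 46.4]
tool_rot: [0.006, 3.141, -0.0]
contact_force: [-1.3, -0.9, -1.0]
opening: 13.9
grip_force: 30.0
```

```bash
python3 - <<'E'
from meas import *
c=look("wrist",[],"w12.png");print(monitor.read_state()["contact_force"])
g=cv2.cvtColor(c["image"],cv2.COLOR_BGR2GRAY);h=cv2.cvtColor(c["image"],cv2.COLOR_BGR2HSV)
print([(r,int(h[r,258,1]),int(g[r,258])) for r in range(190,300,3)])
for r in(236,240,244,248,252,256): print(r,[int(g[r,x]) for x in range(210,310,4)])
E
```

```text
17.25 [487.9   6.2  46.3] yawx 179.79 open 13.983915956651899 29.97837577050049
[-0.7  1.  -0.3]
[(190, 21, 139), (193, 19, 140), (196, 15, 96), (199, 146, 26), (202, 127, 29), (205, 141, 35), (208, 21, 70), (211, 24, 85), (214, 27, 137), (217, 27, 162), (220, 29, 103), (223, 24, 105), (226, 24, 105), (229, 23, 110), (232, 24, 41), (235, 68, 11), (238, 85, 7), (241, 48, 14), (244, 128, 7), (247, 91, 12), (250, 149, 10), (253, 255, 3), (256, 60, 13), (259, 142, 7), (262, 68, 12), (265, 177, 6), (268, 33, 68), (271, 24, 132), (274, 21, 132), (277, 21, 134), (280, 22, 133), (283, 21, 131), (286, 21, 130), (289, 26, 131), (292, 19, 128), (295, 23, 128), (298, 19, 128)]
236 [153, 143, 119, 48, 40, 37, 41, 16, 11, 45, 8, 6, 0, 5, 4, 39, 10, 18, 39, 42, 40, 70, 133, 130, 133]
240 [156, 156, 122, 41, 41, 38, 36, 2, 0, 0, 13, 10, 13, 12, 8, 4, 8, 19, 39, 40, 42, 37, 118, 132, 133]
244 [156, 155, 47, 40, 39, 43, 39, 13, 8, 2, 3, 10, 7, 4, 8, 8, 8, 8, 39, 45, 42, 40, 49, 131, 133]
248 [154, 100, 41, 38, 36, 40, 32, 15, 6, 10, 2, 2, 18, 8, 9, 7, 2, 5, 38, 36, 35, 36, 36, 102, 132]
252 [147, 40, 42, 41, 41, 42, 33, 11, 3, 10, 11, 1, 3, 14, 18, 9, 7, 13, 29, 37, 36, 36, 37, 38, 132]
256 [80, 38, 40, 39, 43, 39, 22, 6, 4, 15, 7, 17, 13, 14, 7, 25, 12, 10, 25, 36, 31, 38, 33, 35, 75]
```

>>> arm_command([
  {"dx":0.5,"dy":1,"dz":0,"roll":0,"fingers":0.1},
  {"dx":0,"dy":0,"dz":1.7,"roll":0,"fingers":0.1},
  {"dx":0,"dy":0,"dz":0,"roll":0,"fingers":0.1},
  {"dx":0,"dy":0,"dz":0,"roll":0,"fingers":0.1},
])

```text
time_s: 17.75
tool_pos: [487.3, 7.3, 44.3]
tool_rot: [0.006, 3.141, 0.0]
contact_force: [0.2, 0.5, 1.4]
opening: 13.6
grip_force: 30.0
```

>>> arm_command([
  {"dx":0,"dy":0,"dz":0,"roll":0,"fingers":0.5},
  {"dx":0,"dy":0,"dz":0,"roll":0,"fingers":0.5},
  {"dx":0,"dy":0,"dz":0,"roll":0,"fingers":0.5},
  {"dx":0,"dy":0,"dz":-15,"roll":0,"fingers":0.5},
  {"dx":0,"dy":0,"dz":-30,"roll":0,"fingers":0.6},
  {"dx":0,"dy":0,"dz":-40,"roll":0,"fingers":0.6},
  {"dx":10,"dy":0,"dz":-40,"roll":0,"fingers":0.6},
  {"dx":20,"dy":0,"dz":-20,"roll":0,"fingers":0.6},
  {"dx":0,"dy":0,"dz":0,"roll":0,"fingers":0.6},
  {"dx":0,"dy":0,"dz":0,"roll":0,"fingers":0.6},
])

```text
time_s: 19.0
tool_pos: [457.1, 7.5, 188.8]
tool_rot: [-0.006, -3.141, -0.0]
contact_force: [0.5, -0.5, -0.4]
opening: 55.4
grip_force: 0.0
```

```bash
python3 - <<'E'
from meas import *
c=look("wrist",["cat","orange_pumpkin","yellow_pumpkin"],"w13.png")
s=np.array(monitor.read_state()["tool_pos"])
for l in("cat","purple_pot"):
  for q in finder.cut_out(l,c)[:1]:
    ys,xs=np.nonzero(q["region"]);print(l,q["score"],xs.min(),xs.max(),ys.min(),ys.max())
    u=(xs.min()+xs.max())/2
    if l=="cat":print("near",onz(c,(u,ys.min()-.5),41)+[8.5,0,0])
    else:print("near bottom",onz(c,(u,ys.min()-.5),0)[0]+18.5,"lid far",onz(c,(u,ys.max()+.5),41)[0]-18.5,"y",(onz(c,(xs.min()-.5,ys.max()-20),41)[1]+onz(c,(xs.max()+.5,ys.max()-20),41)[1])/2)
h=cv2.cvtColor(c["image"],cv2.COLOR_BGR2HSV)
m=(h[...,2]>120)[180:260,230:290];m2=(h[...,2]<45)[180:260,230:290]
for r in range(0,80,2):print(r+180,"".join("#" if m2[r,x] else("o" if m[r,x] else ".") for x in range(60)))
E
```

```text
19.05 [456.9   7.5 188.3] yawx 179.79 open 54.874215944103796 0.0
cat 0.57 [491.6 243.2] [538.9 291.    0. ]
orange_pumpkin 0.62 [ 97.7 277.4] [ 581.6 -192.9    0. ]
cat 0.8 250 265 209 227
near [489.2   6.   41. ]
purple_pot 0.86 241 275 192 232
near bottom 491.39706457715556 lid far 488.24367902269535 y 6.52330525985416
180 ooooooooooooooooooooooooooooooooooo.o....o...........ooooooo
182 oooooooooooooooooooooo.oooooooooooooo...oooo..........oooooo
184 oooooooooooooooooooooooooooooooooooooooo.o.o........oooooooo
186 ............ooooooooooooooooooooooooooooooo...oo.o.ooooooooo
188 .................ooo.......oooooooooooo.oo...o.ooooooooooooo
190 ...................................oooo.oo.oo.o.o.oooooooooo
192 .........................#.##........ooooo.oo....ooooooooooo
194 ....................################....ooooo.o.oooooooooooo
196 ..................#####.....#.#......#....oo.ooooooooooooooo
198 ................##..............................oooooooooooo
200 ................................................oooooooooooo
202 ....................oooooooooooooooooo..............ooooo
[... 1123 characters left out ...]
oooooooooooooooooooooooooooooooooooooooooooooooooo
240 oooooooooooooooooooooooooooooooooooooooooooooooooooooooooooo
242 oooooooooooooooooooooooooooooooooooooooooooooooooooooooooooo
244 oooooooooooooooooooooooooooooooooooooooooooooooooooooooooooo
246 oooooooooooooooooooooooooooooooooooooooooooooooooooooooooooo
248 oooooooooooooooooooooooooooooooooooooooooooooooooooooooooooo
250 oooooooooooooooooooooooooooooooooooooooooooooooooooooooooooo
252 oooooooooooooooooooooooooooooooooooooooooooooooooooooooooooo
254 oooooooooooooooooooooooooooooooooooooooooooooooooooooooooooo
256 oooooooooooooooooooooooooooooooooooooooooooooooooooooooooooo
258 oooooooooooooooooooooooooooooooooooooooooooooooooooooooooooo
```

The cat stands on the lid within about 1 mm of centre. On to the orange pumpkin.

>>> arm_command([
  {"dx":-21,"dy":-37,"dz":0,"roll":0,"fingers":0.6},
  {"dx":-21,"dy":-38,"dz":0,"roll":0,"fingers":0.6},
  {"dx":-21,"dy":-38,"dz":0,"roll":0,"fingers":0.6},
  {"dx":-21,"dy":-38,"dz":10,"roll":0,"fingers":0.6},
  {"dx":-21,"dy":-38,"dz":16,"roll":0,"fingers":0.6},
  {"dx":-21,"dy":-38,"dz":16,"roll":0,"fingers":0.6},
  {"dx":-22,"dy":-36,"dz":16,"roll":0,"fingers":0.6},
  {"dx":0,"dy":0,"dz":0,"roll":0,"fingers":0.6},
  {"dx":0,"dy":0,"dz":0,"roll":0,"fingers":0.6},
])

```text
time_s: 20.42
tool_pos: [603.9, -255.5, 130.9]
tool_rot: [-0.006, -3.141, -0.001]
contact_force: [0.9, 1.0, 0.3]
opening: 55.1
grip_force: 0.0
```

```bash
python3 - <<'E'
from meas import *
c=look("wrist",["orange_pumpkin","yellow_pumpkin"],"w14.png")
h=cv2.cvtColor(c["image"],cv2.COLOR_BGR2HSV)
for q in finder.cut_out("orange_pumpkin",c)[:4]+finder.cut_out("yellow_pumpkin",c)[:1]:
    ys,xs=np.nonzero(q["region"]);u=(xs.min()+xs.max())/2;v=(ys.min()+ys.max())/2
    print(round(q["score"],2),xs.min(),xs.max(),ys.min(),ys.max(),"hue",np.median(h[ys,xs,0]),"mid z12",onz(c,(u,v),12),"ext",onz(c,(xs.min()-.5,v),12)[1],onz(c,(xs.max()+.5,v),12)[1],onz(c,(u,ys.min()-.5),8)[0],onz(c,(u,ys.max()+.5),16)[0])
E
```

```text
20.475 [ 604.1 -255.3  131.6] yawx 179.83 open 54.91651914229919 0.0
orange_pumpkin 0.94 [325.4 166.6] [ 581.7 -193.1    0. ]
orange_pumpkin 0.81 [122.5 133.9] [ 550.3 -380.4    0. ]
orange_pumpkin 0.68 [339.4 250.3] [ 666.5 -174.7    0. ]
yellow_pumpkin 0.81 [217.5  45.6] [ 476.2 -290.4    0. ]
0.97 233 268 195 232 hue 52.0 mid z12 [ 623.5 -263.3   12. ] ext -280.0652100805276 -246.55009705742646 606.2591873541982 640.8082177245435
0.64 93 135 115 153 hue 110.0 mid z12 [ 549.5 -383.1   12. ] ext -402.47385084526695 -363.80473634493643 532.8301835021997 566.2633024709078
0.58 313 351 144 182 hue 109.0 mid z12 [ 576.4 -189.8   12. ] ext -207.35556209342096 -172.24796888192475 559.4930523897266 593.4375909219787
0.53 335 357 236 260 hue 2.0 mid z12 [ 658.8 -171.7   12. ] ext -182.87608436384505 -160.55964759685267 647.5117658018082 670.0519867563027
0.73 200 235 20 60 hue 19.0 mid z12 [ 474.  -288.9   12. ] ext -303.7685669450092 -274.1387200443701 457.4189876037599 490.56371683757936
```

View pics/w14.png

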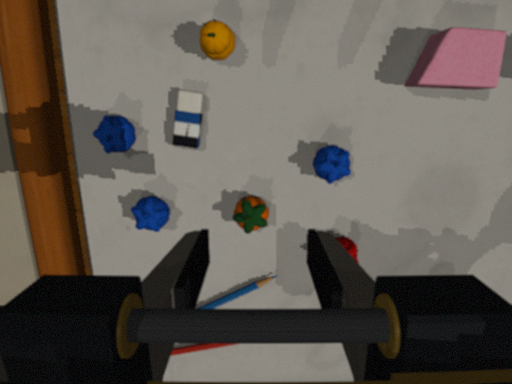

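The orange pumpkin with green leaves is at (251,213) between the fingers. The blue and red look-alikes and the eraser are clear of them. Yellow is at (217,40).

>>> arm_command([
  {"dx":-10,"dy":-3.5,"dz":15,"roll":0,"fingers":0.6},
  {"dx":-9.5,"dy":-3.2,"dz":35,"roll":0,"fingers":0.6},
  {"dx":0,"dy":0,"dz":35,"roll":0,"fingers":0.6},
  {"dx":0,"dy":0,"dz":27,"roll":0,"fingers":0.6},
  {"dx":0,"dy":0,"dz":15,"roll":0,"fingers":0.6},
  {"dx":0,"dy":0,"dz":0,"roll":0,"fingers":0.6},
  {"dx":0,"dy":0,"dz":0,"roll":0,"fingers":0.2},
  {"dx":0,"dy":0,"dz":0,"roll":0,"fingers":0.2},
  {"dx":0,"dy":0,"dz":0,"roll":0,"fingers":0.2},
  {"dx":0,"dy":0,"dz":0,"roll":0,"fingers":0.2},
])

```text
time_s: 21.92
tool_pos: [624.5, -263.3, 5.5]
tool_rot: [0.006, 3.14, -0.002]
contact_force: [0.1, 0.4, 4.7]
opening: 30.8
grip_force: 30.0
```

>>> arm_command([
  {"dx":0,"dy":0,"dz":0,"roll":0,"fingers":0.2},
])

```text
time_s: 22.05
tool_pos: [624.5, -263.3, 5.5]
tool_rot: [0.006, 3.14, -0.002]
contact_force: [-0.1, 0.8, 5.5]
opening: 30.6
grip_force: 30.0
```

>>> arm_command([
  {"dx":0,"dy":0,"dz":-20,"roll":0,"fingers":0.2},
  {"dx":0,"dy":0,"dz":-40,"roll":0,"fingers":0.2},
  {"dx":0,"dy":0,"dz":-40,"roll":0,"fingers":0.2},
  {"dx":31,"dy":34,"dz":-30,"roll":0,"fingers":0.2},
  {"dx":31,"dy":34,"dz":-15,"roll":0,"fingers":0.2},
  {"dx":31,"dy":34,"dz":0,"roll":0,"fingers":0.2},
  {"dx":31,"dy":34,"dz":0,"roll":0,"fingers":0.2},
  {"dx":30,"dy":34,"dz":0,"roll":0,"fingers":0.2},
  {"dx":0,"dy":0,"dz":0,"roll":0,"fingers":0.2},
  {"dx":0,"dy":0,"dz":0,"roll":0,"fingers":0.2},
])

```text
time_s: 23.3
tool_pos: [470.9, -92.9, 150.1]
tool_rot: [0.006, 3.14, -0.002]
contact_force: [-0.0, -0.4, -0.3]
opening: 30.4
grip_force: 30.0
```

```bash
python3 - <<'E'
from meas import *
c=look("wrist",["foam_block"],"w15.png")
s=np.array(monitor.read_state()["tool_pos"])
h=cv2.cvtColor(c["image"],cv2.COLOR_BGR2HSV)
for q in finder.cut_out("orange_pumpkin",c)[:2]:
    ys,xs=np.nonzero(q["region"]);u=(xs.min()+xs.max())/2;v=(ys.min()+ys.max())/2
    print(round(q["score"],2),xs.min(),xs.max(),ys.min(),ys.max(),"hue",np.median(h[ys,xs,0]),"rel mid",onz(c,(u,v),s[2]+7)-s,onz(c,(u,ys.min()-.5),s[2]+2)[0]+17-s[0],onz(c,(u,ys.max()+.5),s[2]+11)[0]-17-s[0])
for q in finder.cut_out("foam_block",c)[:1]:
    ys,xs=np.nonzero(q["region"]);print(xs.min(),xs.max(),ys.min(),ys.max())
    P,k=blockfit(c,(xs.min(),xs.max(),ys.min(),ys.max()));print(k,P.min(0),P.max(0))
    u=xs.min();print("near bottom",onz(c,(xs.max()-12,ys.min()-.5),0)[0]+22,"right bottom y",onz(c,(xs.max()+.5,ys.min()+3),0)[1]-34)
E
```

```text
23.35 [471.1 -93.2 150. ] yawx 179.77 open 30.63559195670737 29.99986350769177
foam_block 0.57 [260.5 202.5] [489.1 -91.4   0. ]
0.68 0 8 246 273 hue 110.0 rel mid [   6.5 -144.7    7. ] 17.092717606957365 -3.7822031651460293
0.59 157 178 270 275 hue 110.0 rel mid [ 13.8 -50.9   7. ] 31.52004379525033 -3.5372916591826424
224 295 181 232
[[ 504.2 -123.2]
 [ 491.4  -95.8]
 [ 494.4  -80.8]
 [ 505.4  -71.3]
 [ 504.4  -61. ]
 [ 469.5  -60. ]
 [ 467.4 -104.8]] [ 467.4 -123.2] [505.4 -59.9]
near bottom 488.2104104041057 right bottom y -90.10530225887646
```

```bash
python3 - <<'E'
from meas import *
im=cv2.imread("pics/w15.png");h=cv2.cvtColor(im,cv2.COLOR_BGR2HSV)
m=((h[...,0]>3)&(h[...,0]<90)&(h[...,1]>100)&(h[...,2]>25));m[:, :215]=0;m[:,305:]=0;m[:205]=0;m[300:]=0
ys,xs=np.nonzero(m);print(m.sum(),xs.min(),xs.max(),ys.min(),ys.max())
for r in range(ys.min()-2,ys.max()+4,2):print(r,"".join("." if not m[r,x] else("g" if h[r,x,0]>32 else "o") for x in range(xs.min()-2,xs.max()+2)))
c=cam("wrist");s=np.array(monitor.read_state()["tool_pos"])
u=(xs.min()+xs.max())/2
m2=m.copy();n,l,st,ce=cv2.connectedComponentsWithStats(m.astype(np.uint8));i=1+st[1:,4].argmax();print(st[i],ce[i])
x0,y0,w,hh,_=st[i];u=x0+w/2-.5
print("near+17",onz(c,(u,y0-.5),s[2]+2)[0]+17-s[0],"far-17",onz(c,(u,y0+hh-.5),s[2]+11)[0]-17-s[0],"mid",onz(c,(u,y0+hh/2),s[2]+7)-s)
gm=(l==i)&(h[...,0]>32);gy,gx=np.nonzero(gm);print("green ctr",gx.mean(),gy.mean(),onz(c,(gx.mean(),gy.mean()),s[2]+18)-s)
E
```

```text
2171 229 287 217 280
215 ..............................................................
217 ..........................ooooooooo...........................
219 .....................ooooooooooooooooo...oo...................
221 ................oo..oooooooooooooooooooooooooo................
223 .............ooooooooooooooooooooooooooooooooooooo............
225 ..........ooooooooggggoooooooooooooooooooooooooooooo..........
227 .........oooooooogggggggg.ooooooooooooooooooooooooooo.........
229 .......ooooooooggggggggggg.goooooooooooooooooooooooooo........
231 ......ooooooooogggggggggggg.ggooooooooooooooooooooooooo.......
233 ....oooooooooooggggggggggg.....ooooooooooooooggggggggggo......
235 ...oooooooooooogggggggggggggg.ggoooooooog.ggggggggggggg.......
237 ...oooooooooooogggggggggggggg.gggooooogg.gggggggg.gggggggooo..
239 ..ooooooooooooogggggggggggggggg.g.gggggggggggggggg.ggggggooo..
241 ..ooooooooooooooggggggggggggggggggggggggggggggggggggg...ooooo.
243 ..ooooooooooooooogggggggggggggggggggggggggggggggggggg.goooooo.
245 ..ooooooooooooooogggggggggggggg.ggg.ggggg.ggggggggg.ggooooooo.
247 ..o
[... 746 characters left out ...]
.oooooogg..gggggggggg.ggg.o.g.gg.g.gg.............
271 ................ooog..gggg.gggggg...oooooooo..................
273 ...................ggggggg.gg.g.g..oooooo.....................
275 ......................ggggggg.g..ooo..........................
277 ........................gggggg................................
279 .......................ggg....................................
281 ..............................................................
283 ..............................................................
[ 229  217   59   64 2140] [258. 244.]
near+17 0.014955097754864255 far-17 -0.2272102538503873 mid [-0.1 -0.9  7. ]
green ctr 258.38475177304963 250.04698581560282 [-4.4 -0.7 18. ]
```

>>> arm_command([
  {"dx":-9,"dy":1,"dz":15,"roll":0,"fingers":0.2},
  {"dx":-8.5,"dy":1,"dz":35,"roll":0,"fingers":0.2},
  {"dx":0,"dy":0,"dz":30,"roll":0,"fingers":0.2},
  {"dx":0,"dy":0,"dz":20,"roll":0,"fingers":0.2},
  {"dx":0,"dy":0,"dz":8,"roll":0,"fingers":0.2},
  {"dx":0,"dy":0,"dz":0,"roll":0,"fingers":0.2},
  {"dx":0,"dy":0,"dz":4,"roll":0,"fingers":0.2},
  {"dx":0,"dy":0,"dz":0,"roll":0,"fingers":0.2},
])

```text
time_s: 24.55
tool_pos: [488.1, -90.6, 37.6]
tool_rot: [0.006, 3.141, -0.001]
contact_force: [-0.9, 0.1, -0.1]
opening: 30.6
grip_force: 30.0
```

>>> arm_command([
  {"dx":0,"dy":0,"dz":1,"roll":0,"fingers":0.2},
  {"dx":0,"dy":0,"dz":0,"roll":0,"fingers":0.2},
])

```text
time_s: 24.8
tool_pos: [487.8, -90.5, 36.3]
tool_rot: [0.006, 3.141, -0.0]
contact_force: [0.4, 0.5, 0.6]
opening: 30.4
grip_force: 30.0
```

>>> arm_command([
  {"dx":0,"dy":0,"dz":0.8,"roll":0,"fingers":0.2},
  {"dx":0,"dy":0,"dz":0,"roll":0,"fingers":0.55},
  {"dx":0,"dy":0,"dz":0,"roll":0,"fingers":0.55},
  {"dx":0,"dy":0,"dz":0,"roll":0,"fingers":0.55},
  {"dx":0,"dy":0,"dz":-15,"roll":0,"fingers":0.55},
  {"dx":0,"dy":0,"dz":-40,"roll":0,"fingers":0.6},
  {"dx":10,"dy":0,"dz":-45,"roll":0,"fingers":0.6},
  {"dx":20,"dy":0,"dz":-20,"roll":0,"fingers":0.6},
  {"dx":0,"dy":0,"dz":0,"roll":0,"fingers":0.6},
  {"dx":0,"dy":0,"dz":0,"roll":0,"fingers":0.6},
])

```text
time_s: 26.05
tool_pos: [457.7, -90.2, 155.0]
tool_rot: [-0.006, -3.141, -0.0]
contact_force: [-0.6, 0.4, -0.0]
opening: 55.1
grip_force: 0.0
```

```bash
cat >> meas.py <<'E'
def pump(c,box,lo=4,hi=90):
    h=cv2.cvtColor(c["image"],cv2.COLOR_BGR2HSV)
    m=((h[...,0]>=lo)&(h[...,0]<hi)&(h[...,1]>100)&(h[...,2]>30)).astype(np.uint8)
    k=np.zeros_like(m);k[box[2]:box[3],box[0]:box[1]]=1
    n,l,st,ce=cv2.connectedComponentsWithStats(m*k);i=1+st[1:,4].argmax();return st[i],ce[i]
E
python3 - <<'E'
from meas import *
c=look("wrist",["foam_block"],"w16.png")
q=finder.cut_out("foam_block",c)[0];ys,xs=np.nonzero(q["region"]);b=(xs.min()-3,xs.max()+3,ys.min()-3,ys.max()+3);print(b)
st,ce=pump(c,b);print(st,ce);x0,y0,w,hh,_=st;u=x0+w/2-.5
print("orange: near+17",onz(c,(u,y0-.5),31+8)[0]+17,"far-17",onz(c,(u,y0+hh-.5),31+17)[0]-17,"mid",onz(c,(u,y0+hh/2),43))
P,k=blockfit(c,b);print(k,P.min(0),P.max(0));print("near bottom",onz(c,(xs.max()-12,ys.min()-.5),0)[0]+22)
E
```

```text
26.1 [457.5 -90.  154.5] yawx 179.79 open 55.11274114077147 0.0
(np.int64(218), np.int64(294), np.int64(190), np.int64(247))
[240 208  36  37 950] [257.4 225.3]
orange: near+17 487.70649891663265 far-17 486.42478613463345 mid [487.7 -91.5  43. ]
[[467.7 -92.9]
 [487.6 -73.9]
 [504.  -74.7]
 [509.1 -84.4]
 [509.3 -62. ]
 [468.8 -60. ]] [467.7 -92.9] [509.3 -59.7]
near bottom 488.3628936933618
```

The orange pumpkin is upright and centred on the block within about 1.5 mm. Next the yellow one.

>>> arm_command([
  {"dx":0,"dy":-40,"dz":0,"roll":0,"fingers":0.6},
  {"dx":0,"dy":-40,"dz":0,"roll":0,"fingers":0.6},
  {"dx":0,"dy":-40,"dz":5,"roll":0,"fingers":0.6},
  {"dx":0,"dy":-40,"dz":10,"roll":0,"fingers":0.6},
  {"dx":0,"dy":-38,"dz":10,"roll":0,"fingers":0.6},
  {"dx":0,"dy":0,"dz":0,"roll":0,"fingers":0.6},
  {"dx":0,"dy":0,"dz":0,"roll":0,"fingers":0.6},
])

```text
time_s: 27.08
tool_pos: [456.9, -287.5, 129.6]
tool_rot: [-0.006, -3.141, -0.002]
contact_force: [-0.5, 0.4, 0.8]
opening: 55.2
grip_force: 0.0
```

```bash
python3 - <<'E'
from meas import *
c=look("wrist",["yellow_pumpkin","eraser"],"w17.png")
for q in finder.cut_out("yellow_pumpkin",c)[:1]:
    ys,xs=np.nonzero(q["region"]);print(q["score"],xs.min(),xs.max(),ys.min(),ys.max())
    u=(xs.min()+xs.max())/2;v=(ys.min()+ys.max())/2
    print("near+15.5",onz(c,(u,ys.min()-.5),6)+[15.5,0,0],"y ext",onz(c,(xs.min()-.5,v),9)[1],onz(c,(xs.max()+.5,v),9)[1],"mid z14",onz(c,(u,v),14))
E
```

```text
27.125 [ 457.1 -287.3  130. ] yawx 179.83 open 55.19236101514066 0.0
yellow_pumpkin 0.6 [254.5 212.2] [ 478.5 -291.6    0. ]
yellow_pumpkin 0.32 [478.2 231. ] [499.8 -67.2   0. ]
eraser 0.65 [227.7 266.2] [ 535.7 -319.2    0. ]
0.65 241 271 195 228
near+15.5 [ 474.9 -290.     6. ] y ext -304.6200759607812 -275.6371557328001 mid z14 [ 473.5 -290.1   14. ]
```

>>> arm_command([
  {"dx":-9,"dy":-1,"dz":15,"roll":0,"fingers":0.6},
  {"dx":-8.5,"dy":-1,"dz":35,"roll":0,"fingers":0.6},
  {"dx":0,"dy":0,"dz":35,"roll":0,"fingers":0.6},
  {"dx":0,"dy":0,"dz":26,"roll":0,"fingers":0.6},
  {"dx":0,"dy":0,"dz":15,"roll":0,"fingers":0.6},
  {"dx":0,"dy":0,"dz":0,"roll":0,"fingers":0.6},
  {"dx":0,"dy":0,"dz":0,"roll":0,"fingers":0.2},
  {"dx":0,"dy":0,"dz":0,"roll":0,"fingers":0.2},
  {"dx":0,"dy":0,"dz":0,"roll":0,"fingers":0.2},
  {"dx":0,"dy":0,"dz":0,"roll":0,"fingers":0.2},
])

```text
time_s: 28.52
tool_pos: [475.0, -290.8, 5.2]
tool_rot: [0.006, 3.141, -0.001]
contact_force: [-0.0, 0.3, 3.6]
opening: 26.6
grip_force: 30.0
```

>>> arm_command([
  {"dx":0,"dy":0,"dz":0,"roll":0,"fingers":0.2},
])

```text
time_s: 28.65
tool_pos: [475.0, -290.8, 5.2]
tool_rot: [0.006, 3.141, -0.001]
contact_force: [-0.2, 0.6, 4.9]
opening: 27.0
grip_force: 30.0
```

>>> arm_command([
  {"dx":0,"dy":0,"dz":-20,"roll":0,"fingers":0.2},
  {"dx":0,"dy":0,"dz":-40,"roll":0,"fingers":0.2},
  {"dx":0,"dy":0,"dz":-40,"roll":0,"fingers":0.2},
  {"dx":-15,"dy":33,"dz":-25,"roll":0,"fingers":0.2},
  {"dx":-15,"dy":33,"dz":0,"roll":0,"fingers":0.2},
  {"dx":-15,"dy":33,"dz":0,"roll":0,"fingers":0.2},
  {"dx":-15,"dy":33,"dz":0,"roll":0,"fingers":0.2},
  {"dx":-15,"dy":33,"dz":0,"roll":0,"fingers":0.2},
  {"dx":-16,"dy":32,"dz":0,"roll":0,"fingers":0.2},
  {"dx":0,"dy":0,"dz":0,"roll":0,"fingers":0.2},
])

```text
time_s: 29.9
tool_pos: [566.5, -91.8, 128.9]
tool_rot: [-0.001, -3.141, -0.001]
contact_force: [-0.7, -0.4, 0.1]
opening: 26.7
grip_force: 30.0
```

>>> arm_command([
  {"dx":0,"dy":0,"dz":0,"roll":0,"fingers":0.2},
])

```text
time_s: 30.02
tool_pos: [565.8, -94.2, 129.0]
tool_rot: [-0.006, -3.141, 0.0]
contact_force: [0.1, -0.6, 0.2]
opening: 26.7
grip_force: 30.0
```

```bash
python3 - <<'E'
from meas import *
c=look("wrist",[],"w18.png");s=np.array(monitor.read_state()["tool_pos"])
st,ce=pump(c,(215,305,205,300),8,40);print(st,ce);x0,y0,w,hh,_=st;u=x0+w/2-.5
print("near",onz(c,(u,y0-.5),s[2]+2)[0]+15.5-s[0],"mid",onz(c,(u,y0+hh/2),s[2]+10)-s)
q=finder.cut_out("foam_block",c)[0];ys,xs=np.nonzero(q["region"]);print(xs.min(),xs.max(),ys.min(),ys.max())
print("far top edge",onz(c,((xs.min()+xs.max())/2,ys.max()+.5),31),"right top y",onz(c,(xs.max()+.5,ys.max()-4),31)[1])
E
```

```text
30.075 [565.7 -94.5 129.1] yawx 179.75 open 26.832656956419996 29.999983236193657
[ 232  220   52   60 2484] [257.7 248.8]
near 0.08815656993715493 mid [-1.  -0.7 10. ]
218 302 76 133
far top edge [510.8 -93.1  31. ] right top y -58.74375828849993
```

>>> arm_command([
  {"dx":0,"dy":0.5,"dz":30,"roll":0,"fingers":0.2},
  {"dx":0,"dy":0,"dz":35,"roll":0,"fingers":0.2},
  {"dx":0,"dy":0,"dz":30,"roll":0,"fingers":0.2},
  {"dx":0,"dy":0,"dz":18,"roll":0,"fingers":0.2},
  {"dx":0,"dy":0,"dz":7,"roll":0,"fingers":0.2},
  {"dx":0,"dy":0,"dz":3,"roll":0,"fingers":0.2},
  {"dx":0,"dy":0,"dz":0,"roll":0,"fingers":0.2},
])

```text
time_s: 31.0
tool_pos: [566.9, -93.5, 7.2]
tool_rot: [0.006, 3.14, -0.001]
contact_force: [1.2, -0.3, -0.3]
opening: 27.1
grip_force: 30.0
```

>>> arm_command([
  {"dx":0,"dy":0,"dz":1.5,"roll":0,"fingers":0.2},
  {"dx":0,"dy":0,"dz":0,"roll":0,"fingers":0.2},
  {"dx":0,"dy":0,"dz":0,"roll":0,"fingers":0.5},
  {"dx":0,"dy":0,"dz":0,"roll":0,"fingers":0.5},
  {"dx":0,"dy":0,"dz":0,"roll":0,"fingers":0.5},
  {"dx":0,"dy":0,"dz":-15,"roll":0,"fingers":0.5},
  {"dx":0,"dy":0,"dz":-35,"roll":0,"fingers":0.5},
  {"dx":0,"dy":0,"dz":-45,"roll":0,"fingers":0.5},
  {"dx":25,"dy":15,"dz":-45,"roll":0,"fingers":0.5},
  {"dx":30,"dy":20,"dz":-40,"roll":0,"fingers":0.5},
])

```text
time_s: 32.25
tool_pos: [511.4, -58.1, 187.9]
tool_rot: [0.007, 3.139, -0.002]
contact_force: [0.3, 0.4, 0.1]
opening: 45.9
grip_force: 0.0
```

>>> arm_command([
  {"dx":30,"dy":20,"dz":-10,"roll":0,"fingers":0.5},
  {"dx":10,"dy":10,"dz":0,"roll":0,"fingers":0.5},
  {"dx":0,"dy":0,"dz":0,"roll":0,"fingers":0.5},
  {"dx":0,"dy":0,"dz":0,"roll":0,"fingers":0.5},
])

```text
time_s: 32.75
tool_pos: [471.7, -28.2, 194.3]
tool_rot: [-0.006, -3.141, -0.0]
contact_force: [-0.0, 0.9, 0.1]
opening: 46.4
grip_force: 0.0
```

```bash
python3 - <<'E'
from meas import *
c=look("wrist",[],"w19.png")
for l in("yellow_pumpkin","foam_block","purple_pot","cat","tea_light","orange_pumpkin"):
  for q in finder.cut_out(l,c)[:2]:
    ys,xs=np.nonzero(q["region"]);u=(xs.min()+xs.max())/2;v=(ys.min()+ys.max())/2
    z={"yellow_pumpkin":10,"foam_block":31,"purple_pot":20,"cat":50,"tea_light":9,"orange_pumpkin":43}[l]
    print(l,round(q["score"],2),xs.min(),xs.max(),ys.min(),ys.max(),onz(c,(u,v),z),"near/far",onz(c,(u,ys.min()-.5),z)[0],onz(c,(u,ys.max()+.5),z)[0])
q=finder.cut_out("tea_light",c)[0];ys,xs=np.nonzero(q["region"]);print("dish",col(c,0,16,90,(xs.min()-4,xs.max()+4,ys.min()-4,ys.max()+4),9)[1])
E
```

```text
32.8 [471.8 -28.3 194.3] yawx 179.77 open 45.812894776494566 0.0
foam_block 0.94 170 231 173 217 [484.7 -90.   31. ] near/far 460.5095213111201 509.72447785782197
purple_pot 0.63 274 309 177 217 [490.2   7.5  20. ] near/far 467.39758337381403 513.8240154207289
cat 0.65 285 301 193 210 [487.   6.  50.] near/far 477.6788321827876 496.4193274714741
tea_light 0.96 356 402 173 219 [492.4 108.2   9. ] near/far 465.3537828997553 520.5410768881317
tea_light 0.23 284 300 193 210 [498.4   9.4   9. ] near/far 487.88748031201385 509.0699235782414
orange_pumpkin 0.72 0 16 285 305 [ 599.6 -318.5   43. ] near/far 585.9584075377823 613.5926919673129
orange_pumpkin 0.64 179 212 185 217 [487.9 -93.3  43. ] near/far 470.5940815705808 505.73340282803906
dish ((493.3327941894531, 108.06596374511719), 27.504404067993164)
```

>>> arm_command([
  {"dx":35,"dy":0,"dz":-20,"roll":0,"fingers":0.5},
  {"dx":35,"dy":0,"dz":-20,"roll":0,"fingers":0.5},
  {"dx":25,"dy":-10,"dz":-20,"roll":0,"fingers":0.5},
  {"dx":0,"dy":0,"dz":0,"roll":0,"fingers":0.5},
  {"dx":0,"dy":0,"dz":0,"roll":0,"fingers":0.5},
])

```text
time_s: 33.78
tool_pos: [376.7, -37.4, 254.3]
tool_rot: [-0.006, -3.142, -0.001]
contact_force: [-0.4, 0.5, 0.4]
opening: 46.2
grip_force: 0.0
```

```bash
python3 - <<'E'
from meas import *
c=look("wrist",["yellow_pumpkin"],"w20.png")
for l in("yellow_pumpkin","foam_block"):
  for q in finder.cut_out(l,c)[:1]:
    ys,xs=np.nonzero(q["region"]);u=(xs.min()+xs.max())/2;v=(ys.min()+ys.max())/2
    print(l,round(q["score"],2),xs.min(),xs.max(),ys.min(),ys.max(),onz(c,(u,v),14),"near z6",onz(c,(u,ys.min()-.5),6)[0],"far z31",onz(c,(u,ys.max()+.5),31)[0])
for n in("top","scene"):
  d=cam(n)
  for l in("yellow_pumpkin","foam_block","purple_pot","cat","tea_light"):
    q=finder.mark_of(l,d)
    print(n,l,[(round(r["score"],2),onz(d,r["point"],{"cat":41}.get(l,0))) for r in q[:1]])
E
```

```text
33.825 [376.6 -37.2 254. ] yawx 179.8 open 46.1732795738523 0.0
yellow_pumpkin 0.66 [215.7 297.1] [ 569.1 -101.6    0. ]
yellow_pumpkin 0.76 211 229 289 308 [562.6 -93.4  14. ] near z6 551.1924230945785 far z31 567.7251607245371
foam_block 0.6 217 243 233 270 [489.5 -77.   14. ] near z6 464.87658868016933 far z31 509.3963115269996
top yellow_pumpkin [(0.43, array([562.4, -96.8,   0. ]))]
top foam_block [(0.69, array([768.1, -99.2,   0. ]))]
top purple_pot [(0.48, array([482.2,  14.9,   0. ]))]
top cat [(0.4, array([491.1,  13.8,  41. ]))]
top tea_light [(0.57, array([490.5, 105.2,   0. ]))]
scene yellow_pumpkin [(0.4, array([565.9, -93.6,   0. ]))]
scene foam_block [(0.87, array([ 481. , -101.7,    0. ]))]
scene purple_pot [(0.75, array([482.,  -7.,   0.]))]
scene cat [(0.44, array([486.1,  -0.4,  41. ]))]
scene tea_light [(0.6, array([495.3, 106.1,   0. ]))]
```

```bash
python3 -c "
from bench import job_done;print(job_done())"
```

```text
the job is handed in; nothing more can be done
None
```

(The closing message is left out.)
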